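# File the specimen jars in the sorting lane

### The arm

A 6-joint arm with a two-finger parallel gripper is mounted at the origin on a cart in front of the work surface, level with it; the furniture and walls round the work are solid. World frame = base frame: x ahead of the robot, y to its left, z up, the work surface at z = 0. Lengths are in m, angles in rad, forces in N, time in s.
With the tool pointing down it reaches from about 0.375 to 0.9 m from the base axis. Payload 3.1 kg.
Tool frame: the origin (TCP) lies between the finger pads; the fingertips stand 22 mm ahead of it and the grasp point (between the pads) lies 3 mm ahead of it; z points along the fingers, y is the line along which they close (so a half turn about z gives the same grasp; the last joint's range is limited). The gripper opens to 87 mm and grips with 3 to 60 N. Pads are 19 mm wide; open, the fingers measure 117 mm over their backs; the gripper's body (75 mm by 190 mm) begins 51 mm behind the grasp point.
Start: joints at [-1.341, 0.527, 1.433, -0, 1.181, -0.178], TCP at [0.248, -0.574, 0.245] pointing down, gripper open.
Joint ranges: [-3.08, 3.08], [-0.75, 2.2], [0.22, 2.44], [-1.43, 4.57], [0, 2.65], [-2.85, 2.85]. Speed limits (rad/s): [2.79, 2.79, 3.14, 3.14, 3.14, 3.14].

### API

Orientations are given as a unit quaternion [x, y, z, w].
In Python, from rig import robot gives the robot as it stands.
- The arm moves only by the tool move_arm, never from a script. Its argument "series" is text: rows parted by semicolons, each of 6 numbers parted by spaces: the shift along the tool's x, y, z in mm, then the turn, a rotation vector about the tool's x, y, z in degrees. In form: dx dy dz ax ay az; .... A call has 1 to 8 rows; each row is the pose to reach, as a shift and turn from the pose commanded when the call began, along the tool's axes at that moment; what a row does not reach only later rows make up. A row lasts 1/12 s, in which the tool goes at most 41.7 mm and 7.16 degrees, less where a joint would pass 70% of its speed; a pose out of reach is approached as far as the arm can. A call with a gripper value outside its range is refused whole. "jaw" is the opening, from 0 (shut) to 1 (fully open), set as the call begins (left out, the last holds). The fingers move at their own pace and stop on an object; "newtons" is the grip in N (left out, the last holds). Time passes only in rows, so rows that repeat a pose let the fingers close. It gives the time, the measured TCP pose, the force, the opening and the grip force at its end, in the units of the state.
- robot.get_obs(): the state, without advancing time (a new reading comes with each control period).
- robot.camera(name): name is "scene" or "side" or "wrist"; returns a dict with "img" (400x640x3 uint8, red, green, blue), "mtx" (3x3 intrinsics, pixels), "distortion" ([k1, k2, p1, p2, k3] as OpenCV has them; the pictures are not rectified), "world_to_cam" (4x4, takes a point from world to camera coordinates). Camera axes: x right, y down, z forward; pixel columns grow to the right and rows downward; lengths in m; the calibration is good to about 2 mm. A picture is of the moment at which its call begins. There is no depth.
- robot.hand_in(): hands the job in; it is judged then, once.
Trained networks look in a picture, given as the dict that the camera call returned (one of the last four; its "shot" number tells which), for a name from the list of things; names that differ only in an ending like _2 or _b are one class to them, and where a whole thing is asked for, a point or a joint stands for the part that bears it (a point fixed in the world has none). Each returns a list of dicts, best first, with "p" (0 to 1); they miss things now and then, are a little off and sometimes report something else, mostly with a low value. They report only what shows in the picture. A call takes as long as a camera call.
- robot.search_frame(picture, thing): "xyz" ([x, y, z] in m, in world coordinates, good to about 4 mm: the middle of the surface that is visible of it).
- robot.tip_of(picture, thing): "xyz" ([x, y, z] in m, in world coordinates, good to about 4 mm: a listed point, or the origin of a listed thing).
The state is a dict: "time": time; "q": joint angles; "joint_velocities": joint speeds; "joint_torque": joint torques, N m; "position": TCP position; "tool_rot": TCP orientation; "ft_force": force on the tool from outside, world axes, zero at the start; "moment": the same for the moment, N m; "grip_width": finger opening in m; "grip_force": force on a finger pad.
Only numpy, scipy, OpenCV 4.12 (cv2) and the standard library are available. Lean on these libraries where they do the work, as an engineer would, in place of code of your own. Each camera call takes 0.05 s, during which the arm holds its last target. There are 200 camera calls.

### The job

Put the specimen jars away in the wooden lane: swing its gate open, take out the jar that stands in the tub, and push that jar and every jar on the table in through the gate end, one behind the other, until they stand upright in one closed-up row against the end stop. Lift no jar in over the rails, leave the dark rock and the green bottle where they stand, and finish by swinging the gate fully shut behind the row.

Things in the scene. Friction and masses are not known exactly. Their poses are not given: they have to be found in the camera images.
- lane: fixed wooden lane on the table top: two straight rails 30 mm high and 10 mm thick with a clear width of 58 mm between them, closed at the far end by an end stop 42 mm high. Origin on the table in the middle of the open (gate) end; its x axis runs along the lane from the gate end to the end stop, whose inner face is at x = 275 mm; y is across, z up. From x = 0 to 25 mm the rails flare out to about 80 mm as a funnel. The table itself is the floor of the lane, with no sill.
- slot_0 (a point): point on the table on the lane's centre line, 250 mm from the gate end: where the centre of jar number 1, counted from the end stop, stands in a closed-up row
- slot_1 (a point): point on the table on the lane's centre line, 200 mm from the gate end: where the centre of jar number 2, counted from the end stop, stands in a closed-up row
- slot_2 (a point): point on the table on the lane's centre line, 150 mm from the gate end: where the centre of jar number 3, counted from the end stop, stands in a closed-up row
- slot_3 (a point): point on the table on the lane's centre line, 100 mm from the gate end: where the centre of jar number 4, counted from the end stop, stands in a closed-up row
- slot_4 (a point): point on the table on the lane's centre line, 50 mm from the gate end: where the centre of jar number 5, counted from the end stop, stands in a closed-up row
- gate (a joint): angle (rad) of the wooden gate bar across the gate end of the lane: 0 = shut (bar straight across the mouth, 10 mm outside the lane's x = 0), grows to 1.9 as it swings outwards, away from the end stop and clear of the mouth, anticlockwise seen from above. The bar is 105 mm long, 8 mm thick, its top 28 mm above the table. It has light friction (about 0.5 N at the pin) and stays where it is left.
- gate_pin (a point): centre of the top of the gate's grip pin, an upright round steel pin 16 mm across that rises from the bar to 70 mm above the table, 75 mm from the hinge axis; it moves with the gate
- gate_hinge (a point): top of the gate's upright hinge post, on the hinge axis, 36 mm above the table, beside the lane's mouth at lane x = -10 mm, y = -58 mm; the post is 16 mm across
- tub: milky open plastic tub that stays fixed, 157 mm (its x) by 214 mm (its y) over the rim, 106 mm tall, the walls slope inwards to about 112 by 158 mm inside at the bottom; origin on the table under its centre. A fixed plywood riser, 108 by 150 mm, lies in it, whose top is 35 mm above the table.
- jar_a: a white plastic specimen jar standing upright, with a grey metal lid: straight-sided, round, body and lid both 50 mm across, 70 mm tall in all, about 0.12 kg; origin at the centre of its underside, z up through the lid. Stands on the table at first; may be absent (None).
- jar_b: a white plastic specimen jar standing upright, with a grey metal lid: straight-sided, round, body and lid both 50 mm across, 70 mm tall in all, about 0.12 kg; origin at the centre of its underside, z up through the lid. Stands on the table at first; may be absent (None).
- jar_c: a white plastic specimen jar standing upright, with a grey metal lid: straight-sided, round, body and lid both 50 mm across, 70 mm tall in all, about 0.12 kg; origin at the centre of its underside, z up through the lid. Stands on the table at first; may be absent (None).
- jar_d: a white plastic specimen jar standing upright, with a grey metal lid: straight-sided, round, body and lid both 50 mm across, 70 mm tall in all, about 0.12 kg; origin at the centre of its underside, z up through the lid. Stands on the table at first; may be absent (None).
- jar_e: a white plastic specimen jar standing upright, with a grey metal lid: straight-sided, round, body and lid both 50 mm across, 70 mm tall in all, about 0.12 kg; origin at the centre of its underside, z up through the lid. Stands in the tub at first, on the riser.
- gabbro_dark: a dark rock, 52x74x47 mm, 0.3 kg, among the jars; not part of the job; origin at the centre of its underside
- bottle_green: a light green dropper bottle, 28 mm across and 65 mm tall, among the jars; not part of the job; origin at the centre of its underside

How it is judged:
By the outcome, as a careful person would: the job done as asked, in the order asked, and still so for the second after the job is handed in, with the robot touching nothing.
Of jar_a, jar_b, jar_c, jar_d only 2 to 4 are there at a start; the rules pass over those that are not, and their reading is None.
At some moment in a run one of jar_a, jar_b, jar_c, jar_d may be knocked a few centimetres aside while the robot is not near it.
Once in a run the grip may slacken for a moment while it holds something.
It also fails if it takes over 210 s, if anything falls off the work surface, if the arm or the gripper's body presses on something with over 40 N, if the wrist force passes 120 N, or if a joint passes its speed limit or range.

## Working session

There is one attempt and no reset: what is moved stays moved. The work goes in short steps, Python scripts to look and compute and a tool call to move; the robot and the scene stay as the last step left them, time stands still between calls to the robot, and variables do not carry over. Pictures are saved under pics/ and viewed, at most 14 in all, crops included, and the job is handed in when it is done.

Besides the shell and the picture viewer there is one more tool, called after "Call:" as a command line: name --argument value ..., lists and objects as JSON in quotes. move_arm: Moves the arm, as the interface text tells. Its arguments: {"type":"object","properties":{"series":{"type":"string"},"jaw":{"type":"number"},"newtons":{"type":"number"}},"required":["series"]}

```bash
ls; mkdir -p pics
python3 - <<'E'
from rig import robot
import cv2,numpy as np
o=robot.get_obs();print(o['time'],o['position'],o['tool_rot'],o['grip_width'])
for n in ['scene','side']:
    p=robot.camera(n);cv2.imwrite(f'pics/{n}0.png',p['img'][:,:,::-1])
    for t in ['jar_a','lane','gate_pin','gate_hinge','slot_0','slot_4','tub','gabbro_dark','bottle_green']:
        try: print(n,t,[(np.round(d['xyz'],3).tolist(),round(d['p'],2)) for d in robot.tip_of(p,t)][:6])
        except Exception as e: print(n,t,e)
E
```

```text
pics
0.0 [ 0.24773223 -0.57305838  0.24354484] [ 9.79278943e-01  2.02513114e-01 -3.97314749e-05 -1.09000896e-03] 0.08707747993942656
scene jar_a [([0.565, -0.034, 0.004], 0.78), ([0.451, -0.162, -0.004], 0.76), ([0.568, -0.15, 0.001], 0.75)]
scene lane [([0.558, 0.133, -0.004], 0.73), ([0.68, -0.141, 0.0], 0.16)]
scene gate_pin [([0.542, 0.107, 0.069], 0.76)]
scene gate_hinge [([0.614, 0.133, 0.041], 0.97), ([0.556, 0.133, -0.006], 0.17)]
scene slot_0 [([0.512, 0.381, 0.003], 0.96), ([0.527, 0.282, 0.0], 0.94), ([0.534, 0.229, -0.0], 0.94), ([0.545, 0.179, -0.004], 0.89), ([0.522, 0.328, 0.001], 0.68)]
scene slot_4 [([0.512, 0.381, 0.003], 0.96), ([0.527, 0.282, 0.0], 0.94), ([0.534, 0.229, -0.0], 0.94), ([0.545, 0.179, -0.004], 0.89), ([0.522, 0.328, 0.001], 0.68)]
scene tub []
scene gabbro_dark [([0.678, -0.143, 0.002], 0.56)]
scene bottle_green [([0.46, -0.028, -0.003], 0.66)]
side jar_a [([0.568, -0.149, 0.002], 0.7), ([0.536, 0.232, -0.005], 0.69), ([0.571, -0.034, -0.0], 0.68), ([0.447, -0.158, -0.003], 0.59), ([0.492, -0.392, 0.034], 0.59), ([0.613, 0.128, 0.039], 0.26)]
side lane [([0.552, 0.132, -0.001], 0.73)]
side gate_pin [([0.542, 0.108, 0.069], 0.83), ([0.544, 0.178, -0.001], 0.47)]
side gate_hinge [([0.61, 0.13, 0.036], 0.61)]
side slot_0 [([0.526, 0.275, -0.001], 0.97), ([0.543, 0.182, -0.001], 0.86), ([0.522, 0.328, -0.003], 0.79), ([0.512, 0.378, 0.001], 0.67)]
side slot_4 [([0.526, 0.275, -0.001], 0.97), ([0.543, 0.182, -0.001], 0.86), ([0.522, 0.328, -0.003], 0.79), ([0.512, 0.378, 0.001], 0.67)]
side tub [([0.502, -0.408, 0.0], 0.64)]
side gabbro_dark [([0.674, -0.14, 0.002], 0.56)]
side bottle_green [([0.556, 0.132, 0.0], 0.71), ([0.457, -0.023, -0.0], 0.61)]
```

View pics/scene0.png

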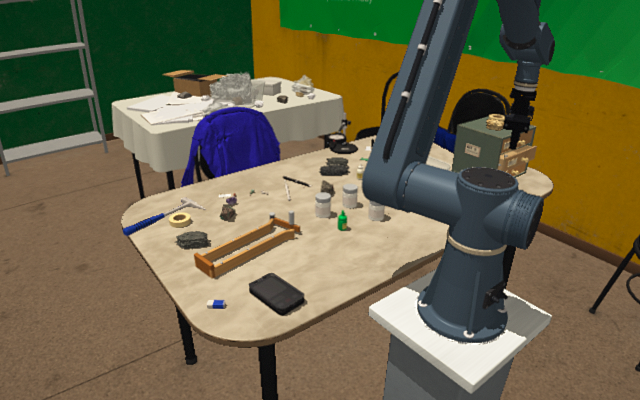

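View pics/side0.png

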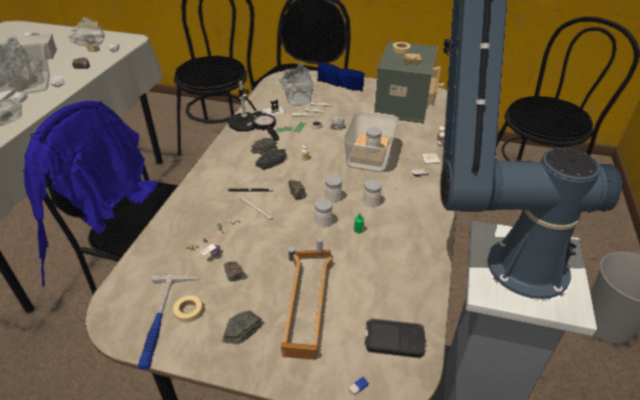

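```bash
cat > h.py <<'E'
from rig import robot
import numpy as np, cv2
from scipy.spatial.transform import Rotation as R
def down(yaw):  # tool x at yaw (deg), z down
    return R.from_euler('z',yaw,degrees=True)*R.from_euler('x',180,degrees=True)
def plan(wps, start=None, step=40.):
    """wps: (x,y,z,yaw_deg[,speed mm/row]); prints calls of rows in tool axes of each call's start"""
    o=robot.get_obs()
    p=np.array(o['position']); r=R.from_quat(o['tool_rot'])
    if start is not None: p=np.array(start[:3]); r=down(start[3])
    poses=[]; cp,cr=p,r
    for w in wps:
        t=np.array(w[:3]); tr=down(w[3]); st=w[4] if len(w)>4 else step
        dv=(cr.inv()*tr).as_rotvec(degrees=True)
        n=int(max(1,np.ceil(np.linalg.norm(t-cp)*1000/st),np.ceil(np.linalg.norm(dv)/7.0)))
        for i in range(1,n+1): poses.append((cp+(t-cp)*i/n, cr*R.from_rotvec(dv*i/n,degrees=True)))
        cp,cr=t,tr
    for k in range(0,len(poses),8):
        rows=[]
        for a,b in poses[k:k+8]:
            d=r.inv().apply(a-p)*1000; v=(r.inv()*b).as_rotvec(degrees=True)
            rows.append(' '.join('%g'%(round(x,1) if abs(x)>=.05 else 0) for x in [*d,*v]))
        print('; '.join(rows)); p,r=poses[min(k+7,len(poses)-1)]
def st():
    o=robot.get_obs(); r=R.from_quat(o['tool_rot']).as_matrix()
    print(round(o['time'],2),np.round(o['position'],4),'yaw',round(np.degrees(np.arctan2(r[1,0],r[0,0])),1),'rz',round(r[2,2],4),'F',np.round(o['ft_force'],1),'w',round(o['grip_width'],4),'gf',round(o['grip_force'],1))
def tips(p,t,k=6): return [(np.round(d['xyz'],4).tolist(),round(d['p'],2)) for d in robot.tip_of(p,t)][:k]
def lane(p,yaw,hint=None): pass
E
python3 -c "
from h import *
plan([(.45,-.10,.245,60),(.50,.12,.25,99)])"
```

```text
28.7 -27.3 0 0 0 -2.8; 57.4 -54.6 -0.1 0 0 -5.6; 86.2 -81.9 -0.1 0 0 -8.5; 114.9 -109.1 -0.1 0 0 -11.3; 143.6 -136.4 -0.2 0 0 -14.1; 172.3 -163.7 -0.2 0 0 -16.9; 201.1 -191 -0.2 0 0 -19.7; 229.8 -218.3 -0.3 0 0 -22.5
37 -14.2 0 0 0 -2.8; 74 -28.4 -0.1 0 0 -5.6; 111 -42.6 -0.1 0 0 -8.5; 148 -56.8 -0.1 0 0 -11.3; 185 -70.9 -0.2 0 0 -14.1; 217.1 -90.5 -1 0 0 -20.6; 249.2 -110 -1.8 0 0 -27.1; 281.4 -129.5 -2.7 0 0 -33.6
37.6 1.5 -0.8 0 0 -6.5; 75.1 3 -1.7 0 0 -13; 112.7 4.5 -2.5 0 0 -19.5
```

Call:
move_arm --series "29 -27 0 0 0 -3; 57 -55 0 0 0 -6; 86 -82 0 0 0 -8; 115 -109 0 0 0 -11; 144 -136 0 0 0 -14; 172 -164 0 0 0 -17; 201 -191 0 0 0 -20; 230 -218 0 0 0 -22" --jaw 0.5

```text
time: 1.67
position: [0.373, -0.2807, 0.2448]
tool_rot: [0.922, 0.386, 0.0, 0.0]
ft_force: [0.8, -0.4, -0.3]
grip_width: 0.046
grip_force: 0.0
```

Call:
move_arm --series "37 -14 0 0 0 -3; 74 -28 0 0 0 -6; 111 -43 0 0 0 -9; 148 -57 0 0 0 -12; 185 -71 0 0 0 -15; 217 -90 -1 0 0 -21; 249 -110 -2 0 0 -27; 281 -130 -3 0 0 -34"

```text
time: 2.33
position: [0.4779, 0.0108, 0.2478]
tool_rot: [0.768, 0.641, 0.0, 0.0]
ft_force: [0.7, -0.7, 0.8]
grip_width: 0.0432
grip_force: 0.0
```

Call:
move_arm --series "37 1 0 0 0 -7; 75 3 -1 0 0 -13; 113 5 -2 0 0 -19; 113 5 -2 0 0 -19; 113 5 -2 0 0 -19"

```text
time: 2.75
position: [0.5034, 0.121, 0.2497]
tool_rot: [0.652, 0.758, 0.0, 0.0]
ft_force: [-0.6, -0.2, -0.9]
grip_width: 0.0435
grip_force: 0.0
```

Run:
```python
from h import *
st()
p=robot.camera('wrist');cv2.imwrite('pics/w1.png',p['img'][:,:,::-1])
for t in ['gate_pin','gate_hinge','slot_0','jar_a','lane']: print(t,tips(p,t))
p=robot.camera('scene')
for t in ['gate_pin','gate_hinge','slot_0','jar_a','tub']: print(t,tips(p,t))
```

```text
2.75 [0.5034 0.121  0.2497] yaw 98.6 rz -1.0 F [-0.6 -0.2 -0.9] w 0.0435 gf 0.0
gate_pin [([0.5397, 0.1068, 0.0693], 0.62)]
gate_hinge [([0.614, 0.1301, 0.0362], 0.74)]
slot_0 []
jar_a [([0.569, -0.0354, 0.007], 0.64)]
lane []
gate_pin [([0.6783, -0.1406, -0.0004], 0.58), ([0.5399, 0.1092, 0.068], 0.55)]
gate_hinge [([0.6123, 0.1362, 0.0389], 0.56)]
slot_0 [([0.516, 0.3778, -0.0006], 0.91), ([0.5462, 0.1791, -0.0017], 0.89), ([0.5365, 0.2285, 0.0027], 0.87), ([0.5266, 0.2812, -0.0012], 0.84), ([0.5207, 0.3285, 0.0031], 0.79)]
jar_a [([0.5706, -0.15, 0.0006], 0.87), ([0.5678, -0.0305, 0.0007], 0.77), ([0.5346, 0.2307, 0.0001], 0.29)]
tub [([0.463, -0.0279, -0.002], 0.58)]
```

View pics/w1.png

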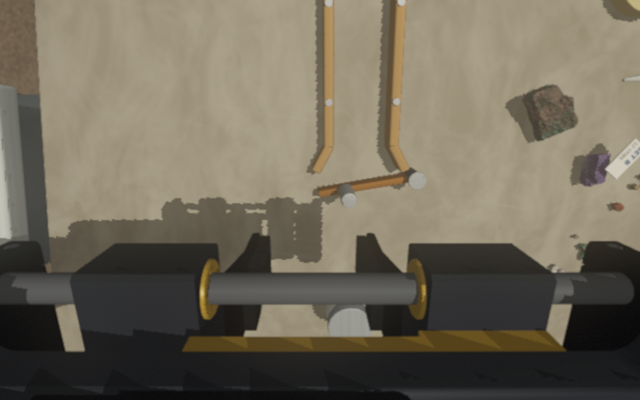

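```bash
cat >> h.py <<'E'
def pix2w(p,uv,z):
    q=cv2.undistortPoints(np.array(uv,float).reshape(-1,1,2),p['mtx'],np.array(p['distortion'],float)).reshape(-1,2)
    T=np.array(p['world_to_cam']);Rc,t=T[:3,:3],T[:3,3];c=-Rc.T@t
    d=(Rc.T@np.c_[q,np.ones(len(q))].T).T
    return c+d*((z-c[2])/d[:,2])[:,None]
E
python3 - <<'E'
from h import *
p=robot.camera('wrist')
print(pix2w(p,[(348,199)],.07),pix2w(p,[(417,179)],.036))
a=pix2w(p,[(328,3),(328,102),(401,3),(397,102),(329,148),(393,148)],.03);print(np.round(a,4))
S=np.array([[.5462,.1791],[.5365,.2285],[.5266,.2812],[.5207,.3285],[.516,.3778],[.545,.179],[.534,.229],[.527,.282],[.522,.328],[.512,.381],[.543,.182],[.526,.275],[.522,.328],[.512,.378]])
v=cv2.fitLine(S.astype(np.float32),cv2.DIST_L2,0,.01,.01).ravel();print(v,np.degrees(np.arctan2(v[1],v[0])))
E
```

```text
[[0.53864617 0.10659792 0.07      ]] [[0.61156075 0.12942591 0.036     ]]
[[0.4933 0.2808 0.03  ]
 [0.5072 0.1928 0.03  ]
 [0.5608 0.2907 0.03  ]
 [0.5758 0.2028 0.03  ]
 [0.5155 0.1474 0.03  ]
 [0.5814 0.157  0.03  ]]
[ 0.15267564 -0.98827636  0.5277857   0.28265   ] -81.21798
```

Run:
```python
from h import *
plan([(.539,.107,.11,98.6),(.539,.107,.058,98.6,20)])
H=np.array([.6115,.130])
print('arc')
w=[(*(H+.0755*np.array([np.cos(np.radians(a)),np.sin(np.radians(a))])),.058,98.6) for a in np.linspace(197.6,297,16)[1:]]
plan(w,start=(.539,.107,.058,98.6))
```

```text
-4.2 8.4 34.9 0 0 -0.1; -8.4 16.8 69.8 0 0 -0.1; -12.6 25.2 104.7 0 0 -0.2; -16.8 33.6 139.6 0 0 -0.3; -16.8 33.6 156.9 0 0 -0.3; -16.8 33.6 174.3 0 0 -0.3; -16.8 33.6 191.6 0 0 -0.3
arc
-8.4 2.4 0 0 0 0; -16.7 5.2 0 0 0 0; -24.6 9 0 0 0 0; -32 13.7 0 0 0 0; -38.7 19.1 0 0 0 0; -44.9 25.4 0 0 0 0; -50.2 32.2 0 0 0 0; -54.8 39.7 0 0 0 0
-3.6 7.9 0 0 0 0; -6.3 16.2 0 0 0 0; -8.1 24.8 0 0 0 0; -8.8 33.5 0 0 0 0; -8.5 42.2 0 0 0 0; -7.2 50.8 0 0 0 0; -5 59.3 0 0 0 0
```

Call:
move_arm --series "-4 8 35 0 0 0; -8 17 70 0 0 0; -13 25 105 0 0 0; -17 34 140 0 0 0; -17 34 157 0 0 0; -17 34 174 0 0 0; -17 34 191 0 0 0; -17 34 191 0 0 0"

```text
time: 4.07
position: [0.5374, 0.1071, 0.0555]
tool_rot: [0.654, 0.757, -0.002, -0.002]
ft_force: [-1.1, -0.4, -0.1]
grip_width: 0.0435
grip_force: 0.0
```

Call:
move_arm --series "0 0 0 0 0 0; 0 0 0 0 0 0; 0 0 0 0 0 0; 0 0 0 0 0 0; 0 0 0 0 0 0; 0 0 0 0 0 0" --jaw 0 --newtons 10

```text
time: 4.57
position: [0.5409, 0.1073, 0.0596]
tool_rot: [0.654, 0.757, 0.001, 0.001]
ft_force: [1.7, 0.5, 2.3]
grip_width: 0.0157
grip_force: 10.0
```

Pin held (16 mm). Swing open.

Call:
move_arm --series "-8 2 0 0 0 0; -17 5 0 0 0 0; -25 9 0 0 0 0; -32 14 0 0 0 0; -39 19 0 0 0 0; -45 25 0 0 0 0; -50 32 0 0 0 0; -55 40 0 0 0 0"

```text
time: 5.23
position: [0.5849, 0.0565, 0.0588]
tool_rot: [0.653, 0.757, -0.003, -0.002]
ft_force: [-3.7, -2.5, 5.9]
grip_width: 0.0156
grip_force: 10.0
```

Call:
move_arm --series "-4 8 0 0 0 0; -6 16 0 0 0 0; -8 25 0 0 0 0; -9 34 0 0 0 0; -8 42 0 0 0 0; -7 51 0 0 0 0; -5 59 0 0 0 0; -5 59 0 0 0 0"

```text
time: 5.9
position: [0.6479, 0.0628, 0.0584]
tool_rot: [0.653, 0.757, 0.001, 0.001]
ft_force: [0.7, -2.2, 2.3]
grip_width: 0.0155
grip_force: 10.0
```

Call:
move_arm --series "0 0 0 0 0 0; 0 0 0 0 0 0; 0 0 0 0 0 0; 0 0 -35 0 0 0; 0 0 -70 0 0 0; 0 0 -105 0 0 0; 0 0 -140 0 0 0; 0 0 -140 0 0 0" --jaw 0.5

```text
time: 6.57
position: [0.6504, 0.0625, 0.2065]
tool_rot: [0.654, 0.757, 0.005, 0.006]
ft_force: [0.4, -0.1, 1.1]
grip_width: 0.0428
grip_force: 0.0
```

Run:
```python
from h import *
st()
p=robot.camera('side');print('side',tips(p,'gate_pin'),tips(p,'jar_a'))
p=robot.camera('scene');print('scene',tips(p,'gate_pin'),tips(p,'jar_a'))
plan([(.54,-.15,.25,60),(.44,-.33,.25,0)])
```

```text
6.57 [0.6504 0.0625 0.2065] yaw 98.4 rz -0.9999 F [ 0.4 -0.1  1.1] w 0.0428 gf 0.0
side [([0.6492, 0.0646, 0.0674], 0.59), ([0.5104, 0.3769, -0.0002], 0.41)] [([0.566, -0.1477, 0.0034], 0.83), ([0.5706, -0.0347, 0.002], 0.77), ([0.488, -0.392, 0.0343], 0.74), ([0.4492, -0.1605, -0.0023], 0.58)]
scene [([0.6459, 0.0681, 0.0682], 0.42)] [([0.5678, -0.0324, 0.0001], 0.65), ([0.5714, -0.1505, -0.0021], 0.52)]
-27.8 -19.2 -7.6 0 0 5.5; -55.7 -38.5 -15.2 -0.1 0 11; -83.5 -57.7 -22.8 -0.1 0 16.4; -111.4 -76.9 -30.4 -0.1 0 21.9; -139.2 -96.1 -38 -0.2 0 27.4; -167 -115.4 -45.6 -0.2 0 32.9; -194.9 -134.6 -53.2 -0.3 0 38.4; -213 -148.5 -53.2 -0.3 0 45
-22.7 3 0 0 0 6.7; -45.4 6.1 0 0 0 13.3; -68 9.1 0 0 0 20; -90.7 12.1 0 0 0 26.7; -113.4 15.2 0 0 0 33.3; -136.1 18.2 0 0 0 40; -158.7 21.2 0 0 0 46.7; -181.4 24.2 0 0 0 53.3
```

Call:
move_arm --series "-28 -19 -8 0 0 5; -56 -38 -15 0 0 11; -84 -58 -23 0 0 16; -111 -77 -30 0 0 22; -139 -96 -38 0 0 27; -167 -115 -46 0 0 33; -195 -135 -53 0 0 38; -213 -148 -53 0 0 45"

```text
time: 7.53
position: [0.5293, -0.1726, 0.2514]
tool_rot: [0.895, 0.446, -0.0, 0.0]
ft_force: [1.0, 0.2, -0.4]
grip_width: 0.0437
grip_force: 0.0
```

Call:
move_arm --series "-23 3 0 0 0 7; -45 6 0 0 0 13; -68 9 0 0 0 20; -91 12 0 0 0 27; -113 15 0 0 0 33; -136 18 0 0 0 40; -159 21 0 0 0 46; -181 24 0 0 0 53"

```text
time: 8.2
position: [0.4406, -0.33, 0.2498]
tool_rot: [1.0, 0.0, -0.001, -0.001]
ft_force: [0.5, -0.2, -0.5]
grip_width: 0.0437
grip_force: 0.0
```

Call:
move_arm --series "0 25 0 0 0 0; 0 50 0 0 0 0; 0 50 0 0 0 0; 0 50 0 0 0 0" --jaw 0.8

```text
time: 8.53
position: [0.4415, -0.3803, 0.2498]
tool_rot: [1.0, 0.002, -0.001, -0.001]
ft_force: [0.1, 0.8, -0.8]
grip_width: 0.0622
grip_force: 0.0
```

Run:
```python
from h import *
st()
p=robot.camera('wrist');cv2.imwrite('pics/w2.png',p['img'][:,:,::-1])
for t in ['jar_a','tub']: print(t,tips(p,t))
```

```text
8.53 [ 0.4415 -0.3803  0.2498] yaw 0.2 rz -1.0 F [ 0.1  0.8 -0.8] w 0.0622 gf 0.0
jar_a [([0.4469, -0.1561, 0.0023], 0.91), ([0.4888, -0.3977, 0.037], 0.77), ([0.5665, -0.1502, -0.0003], 0.7)]
tub [([0.5013, -0.4067, 0.0014], 0.81)]
```

View pics/w2.png

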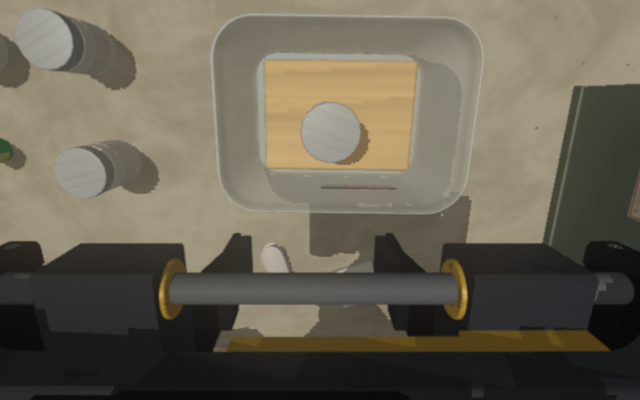

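Run:
```python
from h import *
p=robot.camera('wrist')
print(pix2w(p,[(331,132)],.105),pix2w(p,[(70,172),(47,40)],.07))
print(pix2w(p,[(578,88),(550,240)],.0),pix2w(p,[(578,88)],.15))
plan([(.489,-.393,.20,0.2),(.489,-.393,.093,0.2,25)])
```

```text
[[ 0.49146832 -0.39305716  0.105     ]] [[ 0.44936261 -0.14806432  0.07      ]
 [ 0.56463216 -0.14970076  0.07      ]]
[[ 0.53114871 -0.66400771  0.        ]
 [ 0.35436619 -0.66842203  0.        ]] [[ 0.52555525 -0.55409631  0.15      ]]
23.5 7.6 25.4 -0.1 0 0.1; 47 15.3 50.7 -0.1 0.1 0.2; 47 15.3 72.1 -0.1 0.1 0.2; 47 15.4 93.5 -0.1 0.1 0.2; 47.1 15.4 114.9 -0.1 0.1 0.2; 47.1 15.5 136.3 -0.1 0.1 0.2; 47.1 15.5 157.7 -0.1 0.1 0.2
```

Call:
move_arm --series "25 7 25 0 0 0; 50 14 50 0 0 0; 50 14 72 0 0 0; 50 14 94 0 0 0; 50 14 115 0 0 0; 50 14 136 0 0 0; 50 14 157 0 0 0; 50 14 157 0 0 0" --jaw 0.85

```text
time: 9.4
position: [0.4903, -0.3898, 0.0904]
tool_rot: [1.0, 0.004, -0.003, -0.004]
ft_force: [-0.4, 0.1, -1.0]
grip_width: 0.0739
grip_force: 0.0
```

Call:
move_arm --series "0 0 0 0 0 0; 0 0 0 0 0 0; 0 0 0 0 0 0; 0 0 0 0 0 0; 0 0 0 0 0 0; 0 0 0 0 0 0" --jaw 0 --newtons 25

```text
time: 9.9
position: [0.4928, -0.3939, 0.096]
tool_rot: [1.0, 0.003, 0.001, 0.001]
ft_force: [-0.8, 0.4, 5.3]
grip_width: 0.0495
grip_force: 25.0
```

Run:
```python
from h import *
plan([(.4915,-.394,.21,0.2,25),(.385,-.394,.21,.2,25),(.385,-.394,.10,.2,25)],start=(.4915,-.394,.093,.2))
print()
plan([(.385,-.10,.10,60,30),(.40,.03,.10,99.1,30),(.5615,.073,.10,99.1,30),(.5615,.073,.06,99.1,20)],start=(.385,-.394,.10,.2))
```

```text
0 0 -23.4 0 0 0; 0 0 -46.8 0 0 0; 0 0 -70.2 0 0 0; 0 0 -93.6 0 0 0; 0 0 -117 0 0 0; -21.3 -0.1 -117 0 0 0; -42.6 -0.1 -117 0 0 0; -63.9 -0.2 -117 0 0 0
-21.3 -0.1 0 0 0 0; -42.6 -0.1 0 0 0 0; -42.6 -0.1 22 0 0 0; -42.6 -0.1 44 0 0 0; -42.6 -0.1 66 0 0 0; -42.6 -0.1 88 0 0 0; -42.6 -0.1 110 0 0 0

0.1 -29.4 0 0 0 -6; 0.2 -58.8 0 0 0 -12; 0.3 -88.2 0 0 0 -17.9; 0.4 -117.6 0 0 0 -23.9; 0.5 -147 0 0 0 -29.9; 0.6 -176.4 0 0 0 -35.9; 0.7 -205.8 0 0 0 -41.9; 0.8 -235.2 0 0 0 -47.8
21.9 -19.7 0 0 0 -6; 43.7 -39.3 0 0 0 -12; 61.5 -51.9 0 0 0 -18.5; 79.3 -64.6 0 0 0 -25; 97.1 -77.2 0 0 0 -31.5; 114.9 -89.8 0 0 0 -38; 132.6 -102.5 0 0 0 -44.5; 150.4 -115.1 0 0 0 -51.1
2.8 27.7 0 0 0 0; 5.6 55.4 0 0 0 0; 8.5 83.1 0 0 0 0; 11.3 110.8 0 0 0 0; 14.1 138.6 0 0 0 0; 16.9 166.3 0 0 0 0; 16.9 166.3 13.3 0 0 0; 16.9 166.3 26.7 0 0 0
0 0 13.3 0 0 0
```

Call:
move_arm --series "0 0 -25 0 0 0; 0 0 -50 0 0 0; 0 0 -75 0 0 0; 0 0 -100 0 0 0; 0 0 -117 0 0 0; -15 0 -117 0 0 0; -40 0 -117 0 0 0; -65 0 -117 0 0 0" --newtons 40

```text
time: 10.57
position: [0.4269, -0.3934, 0.212]
tool_rot: [1.0, 0.004, 0.0, 0.0]
ft_force: [0.8, -0.6, -1.1]
grip_width: 0.0493
grip_force: 40.0
```

Call:
move_arm --series "-20 0 0 0 0 0; -41 0 0 0 0 0; -41 0 25 0 0 0; -41 0 50 0 0 0; -41 0 75 0 0 0; -41 0 100 0 0 0; -41 0 110 0 0 0"

```text
time: 11.15
position: [0.3848, -0.3922, 0.0988]
tool_rot: [1.0, 0.003, -0.002, -0.002]
ft_force: [-0.8, -0.1, -0.7]
grip_width: 0.0493
grip_force: 40.0
```

Call:
move_arm --series "0 -29 0 0 0 -6; 0 -59 0 0 0 -12; 0 -88 0 0 0 -18; 0 -118 0 0 0 -24; 0 -147 0 0 0 -30; 0 -176 0 0 0 -36; 1 -206 0 0 0 -42; 1 -235 0 0 0 -48"

```text
time: 11.82
position: [0.3862, -0.1581, 0.1022]
tool_rot: [0.911, 0.412, 0.0, 0.001]
ft_force: [0.1, 0.3, -2.0]
grip_width: 0.049
grip_force: 40.0
```

Call:
move_arm --series "22 -20 0 0 0 -6; 44 -39 0 0 0 -12; 62 -52 0 0 0 -18; 79 -65 0 0 0 -25; 97 -77 0 0 0 -32; 115 -90 0 0 0 -38; 133 -102 0 0 0 -44; 150 -115 0 0 0 -51"

```text
time: 12.48
position: [0.4006, 0.0305, 0.1022]
tool_rot: [0.645, 0.764, 0.001, 0.001]
ft_force: [-0.0, -0.3, -1.3]
grip_width: 0.0493
grip_force: 40.0
```

Call:
move_arm --series "3 28 0 0 0 0; 6 55 0 0 0 0; 8 83 0 0 0 0; 11 111 0 0 0 0; 14 139 0 0 0 0; 17 166 0 0 0 0; 17 166 0 0 0 0; 17 166 0 0 0 0"

```text
time: 13.15
position: [0.5623, 0.0736, 0.1022]
tool_rot: [0.647, 0.763, 0.001, 0.001]
ft_force: [-0.7, 0.2, -1.7]
grip_width: 0.0491
grip_force: 40.0
```

Run:
```python
from h import *
st()
p=robot.camera('side');cv2.imwrite('pics/s2.png',cv2.resize(p['img'][160:320,220:420,::-1],None,fx=3,fy=3))
for t in ['jar_a','gate_pin']: print(t,tips(p,t))
```

```text
13.15 [0.5623 0.0736 0.1022] yaw 99.4 rz -1.0 F [-0.7  0.2 -1.7] w 0.0491 gf 40.0
jar_a [([0.5645, 0.0741, 0.0419], 0.67), ([0.4474, -0.1575, -0.005], 0.63), ([0.5709, -0.0334, 0.0017], 0.6), ([0.5642, -0.1513, -0.0003], 0.47)]
gate_pin [([0.6475, 0.0636, 0.0693], 0.5)]
```

View pics/s2.png

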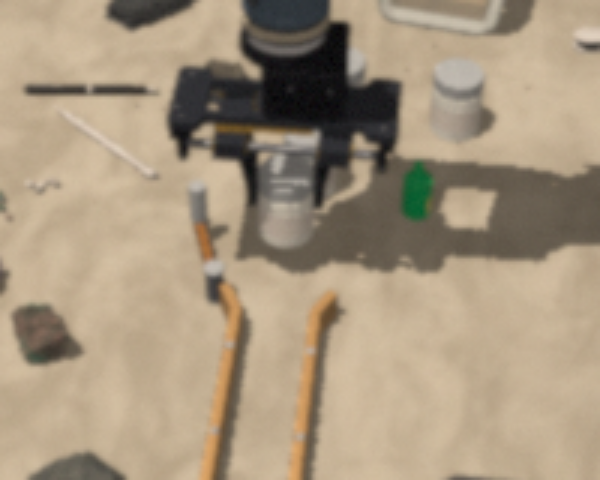

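Call:
move_arm --series "0 0 15 0 0 0; 0 0 30 0 0 0; 0 0 36 0 0 0; 0 0 39 0 0 0; 0 0 41 0 0 0; 0 0 41 0 0 0; 0 0 41 0 0 0"

```text
time: 13.88
position: [0.5607, 0.0732, 0.0612]
tool_rot: [0.647, 0.762, 0.0, 0.0]
ft_force: [-0.2, -0.1, -2.1]
grip_width: 0.0491
grip_force: 40.0
```

Run:
```python
from h import *
st()
o=robot.get_obs()
for s in (150,290,305):
    t=np.array([.5278,.2827])+(s-60-150)/1000*np.array([-.158,.9874]); 
    y=o['position'];print(s,(R.from_quat(o['tool_rot']).inv().apply(np.array([*t,y[2]])-y)*1000).round(1))
```

```text
13.88 [0.5607 0.0732 0.0612] yaw 99.4 rz -1.0 F [-0.2 -0.1 -2.1] w 0.0491 gf 40.0
150 [152.    1.3  -0. ]
290 [ 2.92e+02  2.00e+00 -1.00e-01]
305 [ 3.07e+02  2.00e+00 -1.00e-01]
```

Call:
move_arm --series "0 0 1 0 0 0; 0 0 2 0 0 0; 0 0 2 0 0 0"

```text
time: 14.13
position: [0.5608, 0.0732, 0.0609]
tool_rot: [0.647, 0.763, 0.0, 0.001]
ft_force: [-3.3, -0.6, 12.8]
grip_width: 0.0492
grip_force: 40.0
```

Call:
move_arm --series "20 0 0 0 0 0; 40 0 0 0 0 0; 60 0 0 0 0 0; 80 1 0 0 0 0; 100 1 0 0 0 0; 120 1 0 0 0 0; 140 1 0 0 0 0; 160 1 0 0 0 0"

```text
time: 14.8
position: [0.5367, 0.2318, 0.0599]
tool_rot: [0.647, 0.763, 0.001, 0.002]
ft_force: [0.4, -2.1, 2.5]
grip_width: 0.0484
grip_force: 40.0
```

Call:
move_arm --series "20 0 0 0 0 0; 40 0 0 0 0 0; 60 0 0 0 0 0; 80 0 0 0 0 0; 100 1 0 0 0 0; 115 1 0 0 0 0; 120 1 0 0 0 0; 125 1 0 0 0 0"

```text
time: 15.47
position: [0.5166, 0.3553, 0.0592]
tool_rot: [0.646, 0.763, 0.001, 0.001]
ft_force: [0.8, -2.1, 3.2]
grip_width: 0.0489
grip_force: 40.0
```

Run:
```python
from h import *
st()
o=robot.get_obs();print((np.array(o['position'][:2])-[.5278,.2827])@np.array([[-.158,.9874],[-.9874,-.158]]).T*1000+[150,0])
```

```text
15.47 [0.5166 0.3553 0.0592] yaw 99.5 rz -1.0 F [ 0.8 -2.1  3.2] w 0.0489 gf 40.0
[223.43900199  -0.4523021 ]
```

Call:
move_arm --series "5 0 0 0 0 0; 10 0 0 0 0 0; 14 0 0 0 0 0; 18 0 0 0 0 0; 21 0 0 0 0 0; 23 0 0 0 0 0; 23 0 0 0 0 0"

```text
time: 16.05
position: [0.5122, 0.3781, 0.0586]
tool_rot: [0.647, 0.762, 0.0, -0.0]
ft_force: [0.4, -0.8, 4.1]
grip_width: 0.0488
grip_force: 40.0
```

Call:
move_arm --series "1 0 0 0 0 0; 2 0 0 0 0 0; 3 0 0 0 0 0; 3 0 0 0 0 0"

```text
time: 16.38
position: [0.5118, 0.3806, 0.0586]
tool_rot: [0.647, 0.762, 0.0, -0.0]
ft_force: [-1.1, -2.4, 2.8]
grip_width: 0.0489
grip_force: 40.0
```

Call:
move_arm --series "1 0 0 0 0 0; 1 0 0 0 0 0; 2 0 0 0 0 0; 2 0 0 0 0 0"

```text
time: 16.72
position: [0.5115, 0.3827, 0.0586]
tool_rot: [0.647, 0.762, 0.0, -0.0]
ft_force: [0.4, -1.3, 3.8]
grip_width: 0.049
grip_force: 40.0
```

Call:
move_arm --series "1 0 0 0 0 0; 1 0 0 0 0 0; 2 0 0 0 0 0; 2 0 0 0 0 0"

```text
time: 17.05
position: [0.5112, 0.3846, 0.0586]
tool_rot: [0.647, 0.762, 0.0, -0.0]
ft_force: [0.4, -1.3, 3.4]
grip_width: 0.049
grip_force: 40.0
```

Call:
move_arm --series "1 0 0 0 0 0; 2 0 0 0 0 0; 3 0 0 0 0 0; 3 0 0 0 0 0"

```text
time: 17.38
position: [0.5108, 0.3871, 0.0585]
tool_rot: [0.647, 0.763, -0.0, 0.0]
ft_force: [-0.7, -3.3, 2.9]
grip_width: 0.049
grip_force: 40.0
```

Call:
move_arm --series "1 0 0 0 0 0; 2 0 0 0 0 0; 2 0 0 0 0 0"

```text
time: 17.63
position: [0.5107, 0.3876, 0.0585]
tool_rot: [0.647, 0.763, -0.001, 0.001]
ft_force: [2.9, -7.6, 4.8]
grip_width: 0.0489
grip_force: 40.0
```

Call:
move_arm --series "-1 0 0 0 0 0; -1 0 0 0 0 0; -1 0 0 0 0 0; -1 0 0 0 0 0; -1 0 -30 0 0 0; -1 0 -70 0 0 0; -1 0 -110 0 0 0; -1 0 -150 0 0 0" --jaw 0.85

```text
time: 18.3
position: [0.5099, 0.3888, 0.2095]
tool_rot: [0.647, 0.763, -0.0, -0.001]
ft_force: [0.7, 1.1, 1.1]
grip_width: 0.0738
grip_force: 0.0
```

Run:
```python
from h import *
st()
plan([(.53,.18,.24,99.1),(.55,-.10,.24,99.1)])
```

```text
18.3 [0.5099 0.3888 0.2095] yaw 99.4 rz -1.0 F [0.7 1.1 1.1] w 0.0738 gf 0.0
-34.9 -2.4 -5.1 0 0 0; -69.8 -4.7 -10.2 0 0 0.1; -104.7 -7.1 -15.3 0 0 0.1; -139.5 -9.5 -20.4 -0.1 0 0.2; -174.4 -11.8 -25.4 -0.1 0 0.2; -209.3 -14.2 -30.5 -0.1 0 0.3; -244.3 -17.4 -30.5 -0.1 0 0.3; -279.2 -20.7 -30.6 -0.1 0 0.3
-35 -3.1 0 0 0 0; -69.9 -6.1 0 0 0 0; -104.9 -9.2 0 0 0 0; -139.8 -12.3 0 0 0 0; -174.8 -15.3 0 0 0 0; -209.7 -18.4 0 0 0 0
```

Call:
move_arm --series "-35 -2 -5 0 0 0; -70 -5 -10 0 0 0; -105 -7 -15 0 0 0; -140 -9 -20 0 0 0; -174 -12 -25 0 0 0; -209 -14 -30 0 0 0; -244 -17 -30 0 0 0; -279 -20 -30 0 0 0"

```text
time: 18.97
position: [0.5364, 0.1089, 0.239]
tool_rot: [0.647, 0.763, 0.001, 0.0]
ft_force: [0.9, -0.3, -0.8]
grip_width: 0.0737
grip_force: 0.0
```

Call:
move_arm --series "-35 -3 0 0 0 0; -70 -6 0 0 0 0; -105 -9 0 0 0 0; -140 -12 0 0 0 0; -175 -15 0 0 0 0; -210 -18 0 0 0 0; -210 -18 0 0 0 0; -210 -18 0 0 0 0"

```text
time: 19.63
position: [0.553, -0.1018, 0.2384]
tool_rot: [0.648, 0.761, 0.0, 0.0]
ft_force: [-0.1, 0.5, 0.1]
grip_width: 0.0742
grip_force: 0.0
```

Run:
```python
from h import *
st()
p=robot.camera('wrist');cv2.imwrite('pics/w3.png',p['img'][:,:,::-1])
for t in ['jar_a','gate_pin','gate_hinge']: print(t,tips(p,t))
for n in ('side','scene'):
  p=robot.camera(n);print(n,tips(p,'jar_a'))
```

```text
19.63 [ 0.553  -0.1018  0.2384] yaw 99.2 rz -1.0 F [-0.1  0.5  0.1] w 0.0742 gf 0.0
jar_a [([0.4455, -0.1575, 0.0031], 0.94), ([0.5624, -0.1496, 0.0035], 0.92), ([0.5683, -0.0334, 0.0017], 0.67)]
gate_pin [([0.6507, 0.0682, 0.0679], 0.77)]
gate_hinge []
side [([0.4497, -0.1576, -0.0013], 0.9), ([0.5181, 0.3475, 0.0161], 0.84), ([0.5679, -0.1472, 0.003], 0.74), ([0.5685, -0.0328, 0.0034], 0.66), ([0.5428, 0.1768, 0.0041], 0.23)]
scene [([0.5192, 0.3452, 0.0202], 0.86), ([0.567, -0.0318, 0.0041], 0.83), ([0.5679, -0.1514, -0.0026], 0.51)]
```

View pics/w3.png

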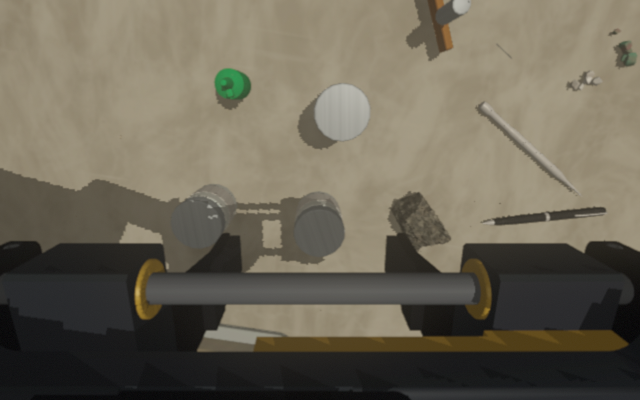

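Run:
```python
from h import *
p=robot.camera('side');cv2.imwrite('pics/s3.png',cv2.resize(p['img'][230:370,250:370,::-1],None,fx=4,fy=4))
```

```text
(no output)
```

View pics/s3.png

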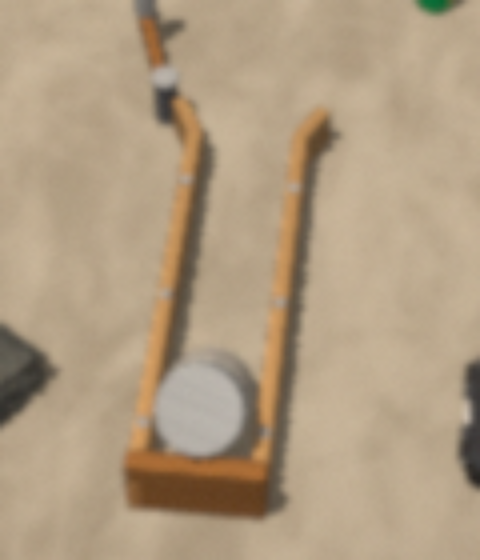

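```bash
cat >> h.py <<'E'
def L(s,t=0.):  # lane mm -> world xy
    return np.array([.5278,.2827])+((s-150)*np.array([-.158,.9874])+t*np.array([-.9874,-.158]))/1000
E
python3 - <<'E'
from h import *
a=L(308)
plan([(*L(100),.24,99.1),(*a,.20,99.1),(*a,.078,99.1,25)])
E
```

```text
36.8 4.2 -0.1 0 0 0; 73.5 8.4 -0.3 0 0 0.1; 110.3 12.6 -0.4 0 0 0.1; 147.1 16.8 -0.6 0 0 0.2; 183.8 21 -0.7 0 0 0.2; 220.6 25.2 -0.9 0 0 0.2; 257.4 29.4 -1 0 0 0.3; 294.1 33.7 -1.2 0 0 0.3
36.8 4 -0.2 0 0 0; 71.5 4 6.5 0 0 0; 106.1 4.1 13.2 0 0 0; 140.8 4.1 19.8 0 0 0; 175.5 4.1 26.5 0 0 0; 210.1 4.2 33.2 0 0 0; 244.8 4.2 39.8 0 0 0; 244.8 4.2 64.2 0 0 0
0 0 24.4 0 0 0; 0 0 48.8 0 0 0; 0 0 73.2 0 0 0; 0 0 97.6 0 0 0
```

Call:
move_arm --series "37 4 0 0 0 0; 74 8 0 0 0 0; 110 13 0 0 0 0; 147 17 0 0 0 0; 184 21 0 0 0 0; 221 25 0 0 0 0; 257 29 0 0 0 0; 294 34 0 0 0 0" --jaw 0 --newtons 10

```text
time: 20.75
position: [0.5376, 0.1974, 0.2387]
tool_rot: [0.647, 0.763, -0.0, 0.0]
ft_force: [0.4, -0.6, -0.1]
grip_width: 0.0288
grip_force: 0.0
```

Call:
move_arm --series "37 4 0 0 0 0; 72 4 6 0 0 0; 106 4 13 0 0 0; 141 4 20 0 0 0; 176 4 26 0 0 0; 210 4 33 0 0 0; 245 4 40 0 0 0; 245 4 64 0 0 0"

```text
time: 21.42
position: [0.5027, 0.4461, 0.1777]
tool_rot: [0.645, 0.764, 0.006, 0.0]
ft_force: [1.3, 0.4, -0.7]
grip_width: 0.0003
grip_force: 0.0
```

Call:
move_arm --series "0 0 24 0 0 0; 0 0 49 0 0 0; 0 0 73 0 0 0; 0 0 97 0 0 0; 0 0 97 0 0 0; 0 0 97 0 0 0"

```text
time: 21.92
position: [0.5013, 0.4375, 0.0762]
tool_rot: [0.647, 0.763, -0.002, -0.001]
ft_force: [-0.1, 0.2, 0.2]
grip_width: 0.0004
grip_force: 0.0
```

Run:
```python
from h import *
st()
print((np.array(robot.get_obs()['position'][:2])-[.5278,.2827])@np.array([[-.158,.9874],[-.9874,-.158]]).T*1000+[150,0])
p=robot.camera('side');cv2.imwrite('pics/s4.png',cv2.resize(p['img'][230:370,250:370,::-1],None,fx=4,fy=4))
print(tips(p,'jar_a'))
```

```text
21.92 [0.5013 0.4375 0.0762] yaw 99.4 rz -1.0 F [-0.1  0.2  0.2] w 0.0004 gf 0.0
[307.00743788   1.75213771]
[]
```

View pics/s4.png

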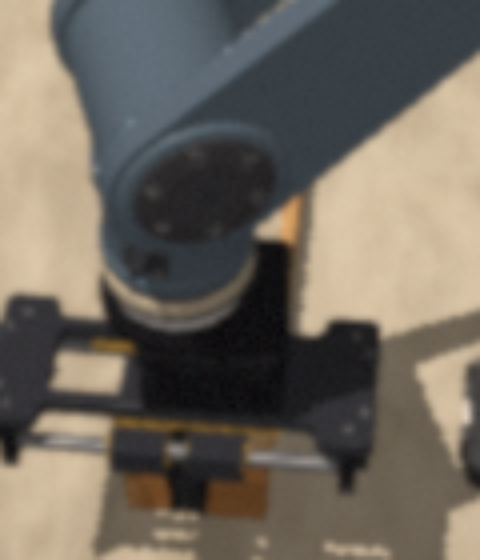

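Call:
move_arm --series "-10 0 0 0 0 0; -18 0 0 0 0 0; -21 0 0 0 0 0; -24 0 0 0 0 0; -26 0 0 0 0 0; -28 0 0 0 0 0; -30 0 0 0 0 0; -30 0 0 0 0 0"

```text
time: 22.68
position: [0.5076, 0.4082, 0.078]
tool_rot: [0.647, 0.762, 0.0, 0.0]
ft_force: [0.1, 1.9, 2.2]
grip_width: 0.0003
grip_force: 1.6
```

Call:
move_arm --series "-2 0 0 0 0 0; -4 0 0 0 0 0; -6 0 0 0 0 0; -8 0 0 0 0 0; -10 0 0 0 0 0; -12 0 0 0 0 0; -12 0 0 0 0 0; -12 0 0 0 0 0"

```text
time: 23.35
position: [0.509, 0.3956, 0.0771]
tool_rot: [0.647, 0.762, -0.001, -0.0]
ft_force: [-0.7, 1.1, 0.8]
grip_width: 0.0004
grip_force: 0.8
```

Run:
```python
from h import *
st()
for n in ('side','scene'):
  p=robot.camera(n);print(n,tips(p,'jar_a'))
```

```text
23.35 [0.509  0.3956 0.0771] yaw 99.4 rz -1.0 F [-0.7  1.1  0.8] w 0.0004 gf 0.8
side [([0.5183, 0.3269, 0.0184], 0.47)]
scene [([0.5681, -0.1486, 0.0011], 0.9), ([0.5688, -0.0313, -0.0012], 0.62), ([0.5238, 0.3261, 0.0212], 0.55), ([0.449, -0.1595, -0.003], 0.54)]
```

Call:
move_arm --series "5 0 0 0 0 0; 15 0 0 0 0 0; 30 0 0 0 0 0; 30 0 -40 0 0 0; 30 0 -80 0 0 0; 0 0 -120 0 0 0; -40 0 -150 0 0 0; -80 0 -170 0 0 0"

```text
time: 24.22
position: [0.52, 0.3359, 0.2409]
tool_rot: [0.645, 0.764, 0.002, 0.001]
ft_force: [1.2, 0.1, 1.0]
grip_width: 0.0
grip_force: 0.0
```

Call:
move_arm --series "-40 0 0 0 0 0; -80 0 0 0 0 0; -100 0 0 0 0 0; -100 0 0 0 0 0; -100 0 0 0 0 0" --jaw 0.85

```text
time: 24.63
position: [0.5362, 0.2352, 0.2382]
tool_rot: [0.648, 0.762, 0.0, -0.0]
ft_force: [0.6, 0.6, 0.5]
grip_width: 0.0259
grip_force: 0.0
```

Run:
```python
from h import *
st()
I=[]
for n in ('side','scene','wrist'):
  p=robot.camera(n);print(n,tips(p,'jar_a'),[np.round(d['xyz'],4).tolist() for d in robot.search_frame(p,'jar_a')][:4])
  if n=='side': I.append(cv2.resize(p['img'][230:370,260:360],None,fx=2.8,fy=2.8))
  if n=='wrist': I.append(cv2.resize(p['img'][:300],(0,0),fx=.8,fy=.8))
h=max(i.shape[0] for i in I);I=[cv2.copyMakeBorder(i,0,h-i.shape[0],0,0,0) for i in I]
cv2.imwrite('pics/s5.png',np.hstack(I)[:,:,::-1])
```

```text
24.63 [0.5362 0.2352 0.2382] yaw 99.3 rz -1.0 F [0.6 0.6 0.5] w 0.0259 gf 0.0
side [([0.5211, 0.3315, 0.0222], 0.83), ([0.4453, -0.1607, -0.0037], 0.77), ([0.5703, -0.034, 0.0017], 0.63), ([0.5663, -0.1508, 0.0031], 0.4)] [[0.4488, -0.1397, 0.0489], [0.5109, 0.3834, 0.0559], [0.5597, -0.1465, 0.0706], [0.5551, -0.0117, 0.0192]]
scene [([0.5659, -0.033, 0.0014], 0.94), ([0.5691, -0.1496, -0.0026], 0.84), ([0.5215, 0.3293, 0.0229], 0.66), ([0.4504, -0.1589, -0.0027], 0.57)] [[0.5511, -0.0163, 0.0467], [0.4995, 0.3739, 0.0526], [0.5551, -0.1367, 0.0438], [0.4471, -0.1331, 0.0249]]
wrist [([0.5164, 0.3285, 0.0223], 0.65)] [[0.5127, 0.3555, 0.0596]]
```

View pics/s5.png

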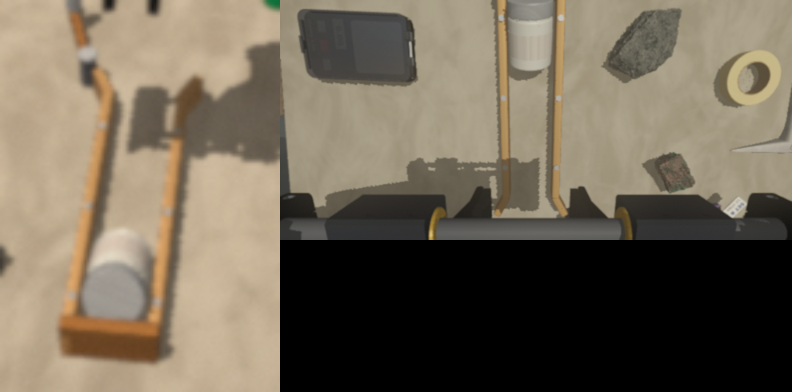

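```bash
cat >> h.py <<'E'
def planr(wps,start):
    """wps: (lane_s, lane_t, z_mm, tilt_deg, nrows); start same form (or 'obs')"""
    def P(w): return np.array([*L(w[0],w[1]),w[2]/1000]), down(99.2)*R.from_rotvec([0,w[3],0],degrees=True)
    if isinstance(start,str):
        o=robot.get_obs();p,r=np.array(o['position']),R.from_quat(o['tool_rot'])
    else: p,r=P(start)
    poses=[];cp,cr=p,r
    for w in wps:
        t,tr=P(w);dv=(cr.inv()*tr).as_rotvec();n=w[4]
        for i in range(1,n+1):poses.append((cp+(t-cp)*i/n,cr*R.from_rotvec(dv*i/n)))
        cp,cr=t,tr
    for k in range(0,len(poses),8):
        rows=[]
        for a,b in poses[k:k+8]:
            d=r.inv().apply(a-p)*1000;v=(r.inv()*b).as_rotvec(degrees=True)
            rows.append(' '.join('%g'%(round(x,1) if abs(x)>=.05 else 0) for x in [*d,*v]))
        print('; '.join(rows));p,r=poses[min(k+7,len(poses)-1)]
E
python3 - <<'E'
from h import *
g=(260,0,58.5,-30)
planr([(295,0,180,-30,5),(295,0,119,-30,3),(*g,5)],'obs')
print()
w=[];th0=68
for i,th in enumerate(np.linspace(68,0,12)[1:]):
    t=np.radians(th);f=np.radians(th0-th-30);lift=3
    G=np.array([208-25*np.cos(t)+56*np.sin(t),25*np.sin(t)+56*np.cos(t)+lift])
    T=G-16*np.array([np.sin(f),-np.cos(f)]); w.append((T[0],0,T[1],np.degrees(f),1)); print(np.round(w[-1],1).tolist())
planr(w,g)
E
```

```text
38.5 0.2 11.6 0 -6 0; 77 0.3 23.2 0 -12 0.1; 115.5 0.5 34.7 0 -18 0.1; 154 0.7 46.3 0 -24 0.2; 192.5 0.8 57.9 0.1 -30 0.2; 192.5 0.8 78.2 0.1 -30 0.2; 192.5 0.8 98.6 0.1 -30 0.2; 192.5 0.8 118.9 0.1 -30 0.2
0 0 14 0 0 0; 0 0 28 0 0 0; 0 0 41.9 0 0 0; 0 -0.1 55.9 0 0 0; -0.1 -0.1 69.9 0 0 0

[252.0, 0.0, 66.1, -23.8, 1.0]
[245.0, 0.0, 70.5, -17.6, 1.0]
[237.5, 0.0, 74.1, -11.5, 1.0]
[229.7, 0.0, 76.8, -5.3, 1.0]
[221.6, 0.0, 78.7, 0.9, 1.0]
[213.3, 0.0, 79.8, 7.1, 1.0]
[205.0, 0.0, 79.9, 13.3, 1.0]
[196.8, 0.0, 79.1, 19.5, 1.0]
[188.6, 0.0, 77.5, 25.6, 1.0]
[180.7, 0.0, 75.0, 31.8, 1.0]
[173.1, 0.0, 71.6, 38.0, 1.0]
-10.7 0 -2.6 0 6.2 0; -19 0 -2.9 0 12.4 0; -27.3 0 -2.2 0 18.5 0; -35.5 -0.1 -0.7 0 24.7 0; -43.4 -0.1 1.7 0 30.9 0; -51 -0.1 4.9 0 37.1 0; -58.3 -0.1 8.9 0 43.3 0; -65.1 -0.1 13.7 0 49.5 0
-8.2 0 -1.2 0 6.2 0; -16.5 0 -1.4 0 12.4 0; -24.8 0 -0.8 0 18.5 0
```

Call:
move_arm --series "38 0 12 0 -6 0; 77 0 23 0 -12 0; 115 0 35 0 -18 0; 154 1 46 0 -24 0; 192 1 58 0 -30 0; 192 1 78 0 -30 0; 192 1 99 0 -30 0; 192 1 119 0 -30 0" --jaw 0.85

```text
time: 25.75
position: [0.5043, 0.4269, 0.1168]
tool_rot: [0.624, 0.738, -0.167, 0.198]
ft_force: [0.2, -0.2, 0.7]
grip_width: 0.074
grip_force: 0.0
```

Call:
move_arm --series "0 0 0 0 0 0; 0 0 14 0 0 0; 0 0 28 0 0 0; 0 0 42 0 0 0; 0 0 56 0 0 0; 0 0 70 0 0 0; 0 0 70 0 0 0; 0 0 70 0 0 0"

```text
time: 26.42
position: [0.5116, 0.3898, 0.0589]
tool_rot: [0.625, 0.736, -0.168, 0.197]
ft_force: [-0.7, 0.0, 0.0]
grip_width: 0.0738
grip_force: 0.0
```

Run:
```python
from h import *
st()
o=robot.get_obs();print(o['q']);R_=R.from_quat(o['tool_rot']);z=R_.apply([0,0,1]);tip=np.array(o['position'])+.022*z;print(tip,z)
d=(tip[:2]-[.5278,.2827])@np.array([[-.158,.9874],[-.9874,-.158]]).T*1000+[150,0];print(d)
```

```text
26.42 [0.5116 0.3898 0.0589] yaw 99.3 rz -0.8659 F [-0.7  0.   0. ] w 0.0738 gf 0.0
[ 0.67101093  0.91898237  1.29608035 -0.48011601  1.23948669  0.73975887]
[0.51335742 0.37893535 0.03989649] [ 0.08073588 -0.49357383 -0.86594838]
[247.30470662  -0.94458583]
```

Positioned without contact. Grip.

Call:
move_arm --series "0 0 0 0 0 0; 0 0 0 0 0 0; 0 0 0 0 0 0; 0 0 0 0 0 0; 0 0 0 0 0 0; 0 0 0 0 0 0" --jaw 0 --newtons 40

```text
time: 26.92
position: [0.5114, 0.3904, 0.0587]
tool_rot: [0.625, 0.737, -0.167, 0.197]
ft_force: [0.3, -0.1, 1.0]
grip_width: 0.0493
grip_force: 40.0
```

Call:
move_arm --series "-11 0 -3 0 6 0; -19 0 -3 0 12 0; -27 0 -2 0 18 0; -35 0 -1 0 25 0; -43 0 2 0 31 0; -51 0 5 0 37 0; -58 0 9 0 43 0; -65 0 14 0 49 0"

```text
time: 27.58
position: [0.5221, 0.3274, 0.0799]
tool_rot: [0.638, 0.752, 0.109, -0.127]
ft_force: [-1.3, 0.6, -1.9]
grip_width: 0.0492
grip_force: 40.0
```

Call:
move_arm --series "-8 0 -1 0 6 0; -16 0 -1 0 12 0; -25 0 -1 0 18 0; -25 0 -1 0 18 0; -25 0 -1 0 18 0"

```text
time: 28.0
position: [0.5264, 0.3024, 0.0708]
tool_rot: [0.615, 0.722, 0.204, -0.241]
ft_force: [-0.5, 0.5, -1.2]
grip_width: 0.0495
grip_force: 40.0
```

Run:
```python
from h import *
st()
I=[]
for n in ('side','scene'):
  p=robot.camera(n);print(n,tips(p,'jar_a'))
  I.append(cv2.resize(p['img'][200:360,240:400] if n=='side' else p['img'][160:290,190:320],(390,390)))
cv2.imwrite('pics/s6.png',np.hstack(I)[:,:,::-1])
```

```text
28.0 [0.5264 0.3024 0.0708] yaw 99.1 rz -0.8001 F [-0.5  0.5 -1.2] w 0.0495 gf 40.0
side [([0.5251, 0.3107, 0.0034], 0.83), ([0.5699, -0.0317, 0.0012], 0.73), ([0.4469, -0.1567, -0.004], 0.57), ([0.5665, -0.1495, 0.0013], 0.45)]
scene [([0.5635, -0.0315, 0.0002], 0.7), ([0.5704, -0.1514, 0.001], 0.41)]
```

View pics/s6.png

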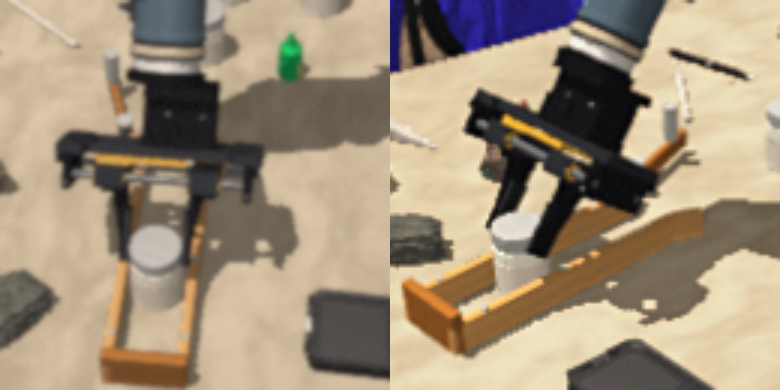

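Call:
move_arm --series "-1 0 1 0 0 0; -1 0 2 0 0 0; -2 0 2 0 0 0; -2 0 2 0 0 0"

```text
time: 28.53
position: [0.5251, 0.3049, 0.0701]
tool_rot: [0.613, 0.723, 0.206, -0.243]
ft_force: [-1.1, -0.8, 4.7]
grip_width: 0.0492
grip_force: 40.0
```

Call:
move_arm --series "0 0 0 0 0 0; 0 0 0 0 0 0; 0 0 0 0 0 0; 0 0 0 0 0 0; 0 0 -30 0 0 0; 0 0 -60 0 0 0; 0 0 -90 0 0 0; 0 0 -120 0 0 0" --jaw 0.85

```text
time: 29.2
position: [0.5371, 0.2317, 0.1651]
tool_rot: [0.614, 0.723, 0.205, -0.242]
ft_force: [0.4, -0.1, -0.0]
grip_width: 0.0737
grip_force: 0.0
```

Run:
```python
from h import *
st()
for n in ('side','scene'):
  p=robot.camera(n);print(n,tips(p,'jar_a'))
planr([(-80,0,230,0,8),(-168,0,200,0,3),(-168,0,120,0,4)],'obs')
print(L(-168),L(-168,2))
```

```text
29.2 [0.5371 0.2317 0.1651] yaw 99.3 rz -0.7988 F [ 0.4 -0.1 -0. ] w 0.0737 gf 0.0
side [([0.5231, 0.3151, -0.0011], 0.8), ([0.5303, 0.2775, -0.0001], 0.74), ([0.5688, -0.1505, 0.0035], 0.58), ([0.4447, -0.1579, -0.001], 0.55), ([0.5696, -0.0301, -0.0005], 0.47)]
scene [([0.5265, 0.3135, 0.0021], 0.76), ([0.5689, -0.1522, -0.0024], 0.64), ([0.5671, -0.0327, 0.0003], 0.56)]
-12.9 -0.3 -19.9 0 -4.6 0; -25.8 -0.6 -39.9 0 -9.2 0; -38.7 -0.9 -59.8 0 -13.9 0; -51.7 -1.1 -79.7 0 -18.5 0.1; -64.6 -1.4 -99.6 0 -23.1 0.1; -77.5 -1.7 -119.6 0 -27.7 0.1; -90.4 -2 -139.5 0 -32.4 0.1; -103.3 -2.3 -159.4 0 -37 0.1
-29.3 -0.1 10 0 0 0; -58.7 -0.1 20 0 0 0; -88 -0.2 30 0 0 0; -88 -0.2 50 0 0 0; -88 -0.2 70 0 0 0; -88 -0.2 90 0 0 0; -88 -0.2 110 0 0 0
[ 0.578044  -0.0312932] [ 0.5760692 -0.0316092]
```

Call:
move_arm --series "-13 0 -20 0 -5 0; -26 0 -40 0 -9 0; -39 -1 -60 0 -14 0; -52 -1 -80 0 -19 0; -65 -1 -100 0 -23 0; -77 -2 -120 0 -28 0; -90 -2 -139 0 -32 0; -103 -2 -159 0 -37 0"

```text
time: 30.07
position: [0.5634, 0.0565, 0.2282]
tool_rot: [0.646, 0.763, -0.002, -0.0]
ft_force: [-0.6, 0.5, -0.7]
grip_width: 0.0739
grip_force: 0.0
```

Call:
move_arm --series "-29 -3 10 0 0 0; -59 -6 20 0 0 0; -87 -10 30 0 0 0; -87 -10 30 0 0 0; -87 -10 30 0 0 0"

```text
time: 30.48
position: [0.5672, -0.0309, 0.1971]
tool_rot: [0.648, 0.762, -0.001, -0.003]
ft_force: [-0.6, 0.9, -0.2]
grip_width: 0.0738
grip_force: 0.0
```

Run:
```python
from h import *
st()
p=robot.camera('side');print(tips(p,'jar_a'))
print(robot.get_obs()['tool_rot'])
```

```text
30.48 [ 0.5672 -0.0309  0.1971] yaw 99.3 rz -1.0 F [-0.6  0.9 -0.2] w 0.0738 gf 0.0
[([0.5705, -0.0326, 0.0], 0.93), ([0.5223, 0.3141, -0.0024], 0.84), ([0.4494, -0.1558, -0.0035], 0.6), ([0.5672, -0.148, 0.0034], 0.58), ([0.6761, -0.1415, 0.0008], 0.3)]
[ 6.46733454e-01  7.62714603e-01 -3.22338046e-04 -1.47288018e-03]
```

Call:
move_arm --series "-1 2 30 0 0 0; -1 2 60 0 0 0; -1 2 90 0 0 0; -1 2 115 0 0 0; -1 2 130 0 0 0; -1 2 140 0 0 0; -1 2 140 0 0 0; -1 2 140 0 0 0"

```text
time: 31.25
position: [0.5708, -0.0307, 0.0596]
tool_rot: [0.647, 0.763, 0.0, -0.0]
ft_force: [0.0, -0.6, 0.9]
grip_width: 0.074
grip_force: 0.0
```

Call:
move_arm --series "0 0 0 0 0 0; 0 0 0 0 0 0; 0 0 0 0 0 0; 0 0 0 0 0 0; 0 0 0 0 0 0; 0 0 -3 0 0 0; 0 0 -6 0 0 0" --jaw 0 --newtons 30

```text
time: 31.83
position: [0.5706, -0.0317, 0.0657]
tool_rot: [0.647, 0.762, -0.0, -0.0]
ft_force: [0.1, 0.4, -1.2]
grip_width: 0.0495
grip_force: 30.0
```

Run:
```python
from h import *
st()
planr([(-42,0,65,0,6)],'obs')
```

```text
31.83 [ 0.5706 -0.0317  0.0657] yaw 99.4 rz -1.0 F [ 0.1  0.4 -1.2] w 0.0495 gf 30.0
20.9 1.3 0.1 0 0 0; 41.7 2.7 0.2 0 0 0.1; 62.6 4 0.3 0 0 0.1; 83.4 5.3 0.5 0 0 0.1; 104.3 6.6 0.6 0 0 0.1; 125.1 8 0.7 0 0 0.2
```

Call:
move_arm --series "21 1 0 0 0 0; 42 3 0 0 0 0; 63 4 0 0 0 0; 83 5 0 0 0 0; 104 7 0 0 0 0; 125 8 0 0 0 0; 125 8 3 0 0 0; 125 8 5 0 0 0"

```text
time: 32.5
position: [0.5581, 0.0939, 0.0605]
tool_rot: [0.646, 0.763, 0.0, 0.0]
ft_force: [0.3, -0.3, -1.0]
grip_width: 0.0492
grip_force: 30.0
```

Call:
move_arm --series "0 0 1 0 0 0; 0 0 1 0 0 0"

```text
time: 32.67
position: [0.5585, 0.0929, 0.0603]
tool_rot: [0.648, 0.762, 0.0, -0.0]
ft_force: [-1.1, 3.9, 6.0]
grip_width: 0.0494
grip_force: 30.0
```

Call:
move_arm --series "0 0 0 0 0 0; 0 0 0 0 0 0; 0 0 0 0 0 0; 0 0 0 0 0 0; 0 0 -35 0 0 0; 0 0 -70 0 0 0; -30 0 -70 0 0 0; -55 0 -70 0 0 0" --jaw 0.85

```text
time: 33.33
position: [0.569, 0.0383, 0.1319]
tool_rot: [0.646, 0.763, 0.001, 0.002]
ft_force: [1.0, -0.4, -0.8]
grip_width: 0.0737
grip_force: 0.0
```

Call:
move_arm --series "0 0 0 0 0 0; 0 0 0 0 0 0; 0 0 0 0 0 0; 0 0 15 0 0 0; 0 0 35 0 0 0; 0 0 60 0 0 0; 0 0 80 0 0 0; 0 0 87 0 0 0" --jaw 0 --newtons 10

```text
time: 34.0
position: [0.5647, 0.04, 0.0396]
tool_rot: [0.647, 0.763, -0.002, -0.003]
ft_force: [-0.5, -0.6, 0.6]
grip_width: 0.0287
grip_force: 0.0
```

Run:
```python
from h import *
st()
for n in ('side','scene','wrist'):
  p=robot.camera(n);print(n,tips(p,'jar_a'))
planr([(-80,0,40,0,2),(200,0,40,0,14)],'obs')
```

```text
34.0 [0.5647 0.04   0.0396] yaw 99.4 rz -1.0 F [-0.5 -0.6  0.6] w 0.0287 gf 0.0
side [([0.5642, 0.0911, 0.0004], 0.89), ([0.5234, 0.3151, 0.0016], 0.73), ([0.4443, -0.156, -0.0033], 0.66), ([0.5676, -0.1478, 0.0016], 0.56)]
scene [([0.5576, 0.0932, -0.0015], 0.88), ([0.567, -0.1482, -0.0018], 0.66), ([0.5258, 0.3119, 0.0008], 0.64)]
wrist [([0.5587, 0.0898, 0.0041], 0.58)]
8.6 -0.6 1.9 0.1 0 0.1; 17.1 -1.2 3.7 0.1 0 0.2; 37.1 -1.1 3.7 0.1 0 0.2; 57.1 -1 3.7 0.1 0 0.2; 77.1 -0.9 3.7 0.1 0 0.2; 97.1 -0.8 3.7 0.1 0 0.2; 117.1 -0.7 3.7 0.1 0 0.2; 137.1 -0.6 3.7 0.1 0 0.2
20 0 0 0 0 0; 40 0.1 0 0 0 0; 60 0.1 0 0 0 0; 80 0.2 0 0 0 0; 100 0.2 0 0 0 0; 120 0.2 0 0 0 0; 140 0.3 0 0 0 0; 160 0.3 0 0 0 0
```

Call:
move_arm --series "0 0 0 0 0 0; 0 0 0 0 0 0; 10 -1 0 0 0 0; 24 -1 0 0 0 0; 38 -1 0 0 0 0; 52 -1 0 0 0 0; 66 -1 0 0 0 0; 80 -1 0 0 0 0"

```text
time: 34.97
position: [0.5527, 0.1194, 0.0426]
tool_rot: [0.647, 0.763, -0.0, -0.0]
ft_force: [0.8, -0.9, 0.7]
grip_width: 0.0005
grip_force: 0.6
```

Run:
```python
from h import *
st()
for n in ('side','scene'):
  p=robot.camera(n);print(n,tips(p,'jar_a'))
```

```text
34.97 [0.5527 0.1194 0.0426] yaw 99.4 rz -1.0 F [ 0.8 -0.9  0.7] w 0.0005 gf 0.6
side [([0.5485, 0.1536, -0.0027], 0.81), ([0.5236, 0.3172, -0.0023], 0.8), ([0.5657, -0.1477, 0.0006], 0.62), ([0.446, -0.1602, -0.0042], 0.57)]
scene [([0.5267, 0.314, 0.0032], 0.78), ([0.5466, 0.16, 0.0028], 0.72), ([0.5662, -0.1505, -0.0032], 0.66), ([0.5319, 0.2819, 0.004], 0.28)]
```

Call:
move_arm --series "14 0 0 0 0 0; 28 0 0 0 0 0; 42 0 0 0 0 0; 56 0 0 0 0 0; 70 0 0 0 0 0; 84 0 0 0 0 0; 98 0 0 0 0 0; 106 0 0 0 0 0"

```text
time: 35.83
position: [0.5354, 0.2241, 0.0426]
tool_rot: [0.647, 0.763, 0.0, -0.0]
ft_force: [0.4, -1.6, 0.4]
grip_width: 0.0005
grip_force: 0.4
```

Call:
move_arm --series "8 0 0 0 0 0; 17 0 0 0 0 0; 26 0 0 0 0 0; 35 0 0 0 0 0; 43 0 0 0 0 0; 50 0 0 0 0 0; 56 0 0 0 0 0; 60 0 0 0 0 0"

```text
time: 36.5
position: [0.526, 0.282, 0.0426]
tool_rot: [0.647, 0.763, -0.0, -0.0]
ft_force: [0.4, -1.3, -0.2]
grip_width: 0.0008
grip_force: 0.8
```

Call:
move_arm --series "3 0 0 0 0 0; 6 0 0 0 0 0; 9 0 0 0 0 0; 10 0 0 0 0 0; 10 0 0 0 0 0"

```text
time: 36.92
position: [0.5246, 0.2914, 0.0426]
tool_rot: [0.647, 0.762, 0.0, -0.0]
ft_force: [-0.3, 0.0, 0.2]
grip_width: 0.0001
grip_force: 0.0
```

Run:
```python
from h import *
st()
print((np.array(robot.get_obs()['position'][:2])-[.5278,.2827])@np.array([[-.158,.9874],[-.9874,-.158]]).T*1000+[150,0])
for n in ('side','scene'):
  p=robot.camera(n);print(n,tips(p,'jar_a'))
```

```text
36.92 [0.5246 0.2914 0.0426] yaw 99.4 rz -1.0 F [-0.3  0.   0.2] w 0.0001 gf 0.0
[159.13978925   1.81898017]
side [([0.5215, 0.3266, 0.0021], 0.78), ([0.4461, -0.1593, -0.0018], 0.76), ([0.519, 0.3812, 0.0001], 0.7)]
scene [([0.5161, 0.3307, 0.0017], 0.61), ([0.5195, 0.3756, 0.0026], 0.6), ([0.5677, -0.15, -0.0023], 0.45)]
```

Call:
move_arm --series "1 0 0 0 0 0; 2 0 0 0 0 0; 3 0 0 0 0 0; 4 0 0 0 0 0; 4 0 0 0 0 0"

```text
time: 37.53
position: [0.5239, 0.2947, 0.0426]
tool_rot: [0.647, 0.763, -0.0, 0.0]
ft_force: [1.1, -3.8, 0.3]
grip_width: 0.0003
grip_force: 1.9
```

Call:
move_arm --series "1 0 0 0 0 0; 2 0 0 0 0 0; 3 0 0 0 0 0; 3 0 0 0 0 0"

```text
time: 37.87
position: [0.5237, 0.2949, 0.0427]
tool_rot: [0.646, 0.763, -0.002, 0.001]
ft_force: [2.1, -14.6, 2.3]
grip_width: 0.0002
grip_force: 6.5
```

Call:
move_arm --series "-6 0 0 0 0 0; -12 0 0 0 0 0; -12 0 -35 0 0 0; -30 0 -75 0 0 0; -60 0 -115 0 0 0; -100 0 -155 0 0 0; -140 0 -160 0 0 0; -180 0 -160 0 0 0" --jaw 0.85

```text
time: 38.53
position: [0.5518, 0.138, 0.2041]
tool_rot: [0.646, 0.763, 0.003, 0.002]
ft_force: [1.4, -0.5, -0.2]
grip_width: 0.0456
grip_force: 0.0
```

Run:
```python
from h import *
st()
J=[]
for n in ('side','scene'):
  p=robot.camera(n);print(n,tips(p,'jar_a'))
def inv(x,y): return (np.array([x,y])-[.5278,.2827])@np.array([[-.158,.9874],[-.9874,-.158]]).T*1000+[150,0]
s,t=inv(.567,-.150);print(s,t,inv(.447,-.158),inv(.523,.327))
planr([(s,t,200,0,9),(s,t,100,0,4),(s,t,60,0,3)],'obs')
```

```text
38.53 [0.5518 0.138  0.2041] yaw 99.5 rz -1.0 F [ 1.4 -0.5 -0.2] w 0.0456 gf 0.0
side [([0.4475, -0.1597, -0.0023], 0.95), ([0.5218, 0.3296, 0.0003], 0.87), ([0.5157, 0.3827, 0.0015], 0.57), ([0.565, -0.15, 0.0005], 0.52), ([0.6488, 0.0631, 0.0702], 0.16)]
scene [([0.5174, 0.3817, 0.0033], 0.95), ([0.5698, -0.1498, -0.0015], 0.91), ([0.5179, 0.3339, 0.0009], 0.8)]
-283.44157999999993 29.660520000000094 [-272.38078  149.41252] [194.50022  -2.25988]
-31.8 -3.2 0 0 0 0; -63.6 -6.5 0 0 0 0; -95.4 -9.7 0.1 0 0 0; -127.2 -12.9 0.1 0 0 0; -158.9 -16.2 0.1 0 0 0; -190.7 -19.4 0.1 0 0 0; -222.5 -22.7 0.1 0 -0.1 0; -254.3 -25.9 0.2 0 -0.1 0
-31.8 -3.2 0.1 0 0 0; -31.8 -3.2 25.1 0 0 0; -31.8 -3.2 50.1 0 0 0; -31.8 -3.2 75.1 0 0 0; -31.8 -3.2 100.1 0 0 0; -31.8 -3.2 113.4 0 0 0; -31.8 -3.2 126.7 0 0 0; -31.8 -3.3 140.1 0 0 0
```

Call:
move_arm --series "-32 -3 0 0 0 0; -64 -6 0 0 0 0; -95 -10 0 0 0 0; -127 -13 0 0 0 0; -159 -16 0 0 0 0; -191 -19 0 0 0 0; -222 -23 0 0 0 0; -254 -26 0 0 0 0"

```text
time: 39.4
position: [0.5653, -0.116, 0.1993]
tool_rot: [0.646, 0.763, 0.0, -0.001]
ft_force: [0.2, 0.9, 0.2]
grip_width: 0.0739
grip_force: 0.0
```

Call:
move_arm --series "-32 -3 0 0 0 0; -32 -3 0 0 0 0; -32 -3 25 0 0 0; -32 -3 50 0 0 0; -32 -3 75 0 0 0; -32 -3 100 0 0 0; -32 -3 100 0 0 0; -32 -3 100 0 0 0"

```text
time: 40.07
position: [0.5669, -0.1468, 0.0986]
tool_rot: [0.646, 0.763, -0.0, -0.002]
ft_force: [-0.0, -0.4, 0.7]
grip_width: 0.0744
grip_force: 0.0
```

Run:
```python
from h import *
st()
for n in ('side','scene','wrist'):
  p=robot.camera(n);print(n,tips(p,'jar_a'))
```

```text
40.07 [ 0.5669 -0.1468  0.0986] yaw 99.5 rz -1.0 F [-0.  -0.4  0.7] w 0.0744 gf 0.0
side [([0.5677, -0.1475, 0.0045], 0.81), ([0.4465, -0.1565, -0.0047], 0.81), ([0.5255, 0.3312, 0.0007], 0.76), ([0.5132, 0.3812, -0.0008], 0.62), ([0.535, 0.2279, -0.0033], 0.5)]
scene [([0.5192, 0.3332, 0.0012], 0.84), ([0.5189, 0.3788, 0.0017], 0.71), ([0.5686, -0.1488, 0.0015], 0.57), ([0.5283, 0.2815, 0.0022], 0.35)]
wrist [([0.4463, -0.1539, 0.0018], 0.84), ([0.5641, -0.1502, -0.0024], 0.56)]
```

Call:
move_arm --series "-2 0 15 0 0 0; -2 0 30 0 0 0; -2 0 39 0 0 0; -2 0 39 0 0 0; -2 0 39 0 0 0"

```text
time: 40.78
position: [0.5681, -0.1511, 0.0614]
tool_rot: [0.647, 0.762, -0.0, -0.0]
ft_force: [-0.3, 0.2, 0.2]
grip_width: 0.0739
grip_force: 0.0
```

Call:
move_arm --series "0 0 0 0 0 0; 0 0 0 0 0 0; 0 0 0 0 0 0; 0 0 0 0 0 0; 0 0 0 0 0 0; 0 0 -3 0 0 0; 0 0 -6 0 0 0; 0 0 -6 0 0 0" --jaw 0 --newtons 30

```text
time: 41.45
position: [0.5685, -0.1512, 0.0679]
tool_rot: [0.647, 0.762, 0.0, 0.0]
ft_force: [-0.4, 1.2, -1.0]
grip_width: 0.0492
grip_force: 30.0
```

Run:
```python
from h import *
st()
planr([(-42,0,65,0,10)],'obs')
```

```text
41.45 [ 0.5685 -0.1512  0.0679] yaw 99.4 rz -1.0 F [-0.4  1.2 -1. ] w 0.0492 gf 30.0
24.3 3 0.3 0 0 0; 48.6 5.9 0.6 0 0 0; 72.8 8.9 0.8 0 0 0; 97.1 11.8 1.1 0 0 0.1; 121.4 14.8 1.4 0 0 0.1; 145.7 17.7 1.7 0 0 0.1; 170 20.7 2 0 0 0.1; 194.2 23.7 2.2 0 0 0.1
24.3 2.9 0.3 0 0 0; 48.6 5.8 0.6 0 0 0
```

Call:
move_arm --series "24 3 0 0 0 0; 49 6 0 0 0 0; 73 9 0 0 0 0; 97 12 0 0 0 0; 121 15 0 0 0 0; 146 18 0 0 0 0; 170 21 0 0 0 0; 194 24 0 0 0 0"

```text
time: 42.12
position: [0.5601, 0.0454, 0.0673]
tool_rot: [0.647, 0.762, 0.0, -0.0]
ft_force: [-0.3, 0.0, -0.9]
grip_width: 0.0498
grip_force: 30.0
```

Call:
move_arm --series "24 3 0 0 0 0; 48 6 0 0 0 0; 48 6 0 0 0 0; 48 6 3 0 0 0; 48 6 5 0 0 0; 48 6 6 0 0 0; 48 6 6 0 0 0"

```text
time: 42.7
position: [0.5586, 0.0918, 0.0618]
tool_rot: [0.648, 0.762, 0.0, -0.0]
ft_force: [-1.0, 3.0, 4.7]
grip_width: 0.0494
grip_force: 30.0
```

On the table at the mouth; release and get behind.

Call:
move_arm --series "0 0 0 0 0 0; 0 0 0 0 0 0; 0 0 0 0 0 0; 0 0 0 0 0 0; 0 0 -35 0 0 0; 0 0 -70 0 0 0; -30 0 -70 0 0 0; -55 0 -70 0 0 0" --jaw 0.85

```text
time: 43.37
position: [0.569, 0.038, 0.1336]
tool_rot: [0.646, 0.763, 0.001, 0.002]
ft_force: [-0.2, -0.5, -0.3]
grip_width: 0.0739
grip_force: 0.0
```

Call:
move_arm --series "0 0 0 0 0 0; 0 0 0 0 0 0; 0 0 0 0 0 0; 0 0 15 0 0 0; 0 0 35 0 0 0; 0 0 60 0 0 0; 0 0 80 0 0 0; 0 0 88 0 0 0" --jaw 0 --newtons 10

```text
time: 44.03
position: [0.5649, 0.0396, 0.0404]
tool_rot: [0.647, 0.763, -0.002, -0.003]
ft_force: [-0.8, 1.2, -0.3]
grip_width: 0.0286
grip_force: 0.0
```

Run:
```python
from h import *
st()
for n in ('side','scene'):
  p=robot.camera(n);print(n,tips(p,'jar_a'))
planr([(-85,0,41,0,1),(112,0,41,0,1)],'obs')
```

```text
44.03 [0.5649 0.0396 0.0404] yaw 99.4 rz -1.0 F [-0.8  1.2 -0.3] w 0.0286 gf 0.0
side [([0.5586, 0.0933, 0.0014], 0.93), ([0.4477, -0.1573, -0.0034], 0.85), ([0.5128, 0.3823, -0.001], 0.76)]
scene [([0.5188, 0.3306, 0.0007], 0.74), ([0.5176, 0.3791, 0.0036], 0.7), ([0.5608, 0.0953, -0.0008], 0.57)]
12.2 -0.6 2.6 0 0 0.2; 209.2 0.5 2.6 0 0 0.2
```

Call:
move_arm --series "0 0 0 0 0 0; 0 0 0 0 0 0; 10 -1 0 0 0 0; 24 -1 0 0 0 0; 38 -1 0 0 0 0; 52 -1 0 0 0 0; 66 -1 0 0 0 0; 80 -1 0 0 0 0"

```text
time: 44.9
position: [0.5528, 0.119, 0.0434]
tool_rot: [0.647, 0.763, -0.0, -0.0]
ft_force: [0.1, -1.1, 0.0]
grip_width: 0.0004
grip_force: 0.4
```

Call:
move_arm --series "14 0 0 0 0 0; 28 0 0 0 0 0; 42 0 0 0 0 0; 56 0 0 0 0 0; 70 0 0 0 0 0; 84 0 0 0 0 0; 98 0 0 0 0 0; 108 0 0 0 0 0"

```text
time: 45.57
position: [0.5352, 0.2254, 0.0433]
tool_rot: [0.647, 0.763, 0.0, -0.0]
ft_force: [0.4, -0.5, 1.4]
grip_width: 0.0005
grip_force: 0.4
```

Call:
move_arm --series "5 0 0 0 0 0; 10 0 0 0 0 0; 14 0 0 0 0 0; 17 0 0 0 0 0; 19 0 0 0 0 0; 20 0 0 0 0 0; 20 0 0 0 0 0"

```text
time: 46.15
position: [0.5325, 0.2433, 0.0433]
tool_rot: [0.647, 0.762, 0.0, -0.0]
ft_force: [0.2, -0.3, -0.1]
grip_width: 0.0007
grip_force: 0.0
```

Call:
move_arm --series "1 0 0 0 0 0; 2 0 0 0 0 0; 3 0 0 0 0 0; 3 0 0 0 0 0"

```text
time: 46.48
position: [0.5322, 0.2454, 0.0433]
tool_rot: [0.647, 0.763, -0.001, 0.0]
ft_force: [0.7, -4.5, 0.1]
grip_width: 0.0005
grip_force: 2.2
```

Call:
move_arm --series "1 0 0 0 0 0; 2 0 0 0 0 0; 2 0 0 0 0 0"

```text
time: 46.73
position: [0.532, 0.2456, 0.0434]
tool_rot: [0.646, 0.763, -0.002, 0.001]
ft_force: [1.7, -11.4, 1.5]
grip_width: 0.0005
grip_force: 5.4
```

Call:
move_arm --series "-6 0 0 0 0 0; -12 0 0 0 0 0; -12 0 -35 0 0 0; -12 0 -75 0 0 0; -30 0 -115 0 0 0; -60 0 -155 0 0 0; -95 0 -158 0 0 0; -130 0 -158 0 0 0" --jaw 0.85

```text
time: 47.4
position: [0.5554, 0.1196, 0.2057]
tool_rot: [0.646, 0.763, 0.003, 0.003]
ft_force: [0.5, 0.7, -0.2]
grip_width: 0.0458
grip_force: 0.0
```

Run:
```python
from h import *
st()
for n in ('side','scene'):
  p=robot.camera(n);print(n,tips(p,'jar_a'))
plan([(.505,-.02,.20,70,38),(.4475,-.157,.20,30,38),(.4475,-.157,.10,30,25)])
```

```text
47.4 [0.5554 0.1196 0.2057] yaw 99.5 rz -1.0 F [ 0.5  0.7 -0.2] w 0.0458 gf 0.0
side [([0.5296, 0.2815, 0.0048], 0.92), ([0.4452, -0.1582, -0.0045], 0.8), ([0.5136, 0.3789, -0.0018], 0.8), ([0.5215, 0.3332, -0.0013], 0.69)]
scene [([0.5183, 0.3323, 0.0032], 0.79), ([0.5293, 0.2815, 0.0001], 0.7), ([0.5157, 0.3809, 0.0018], 0.67)]
-26 -13.9 0.2 0 0 5.8; -52 -27.8 0.5 0 0 11.7; -77.9 -41.6 0.7 0 0 17.5; -103.9 -55.5 1 0 0 23.4; -129.9 -69.4 1.2 0 -0.1 29.2; -150.9 -82.5 1.2 0 -0.1 35.9; -171.9 -95.6 1.2 0 -0.1 42.5; -192.9 -108.7 1.2 0 -0.1 49.2
-23.7 7.3 0 0 0 6.7; -47.3 14.7 0 0 0 13.3; -71 22 0 0 0 20; -71 22 25 0 0 20; -71 22 50 0 0 20; -71 22 75 0 0 20; -71 22 100 0 0 20
```

Run:
```python
from h import *
planr([(-272,149,200,0,11),(-272,149,100,0,4)],'obs')
```

```text
-23.3 -13.5 0.1 0 0 0; -46.6 -27 0.2 0 0 0; -69.9 -40.4 0.3 0 0 0; -93.2 -53.9 0.4 0 0 0; -116.6 -67.4 0.5 0 0 0; -139.9 -80.9 0.6 0 0 0; -163.2 -94.4 0.7 0 0 0; -186.5 -107.8 0.8 0 0 0
-23.3 -13.5 0.1 0 0 0; -46.6 -27 0.2 0 0 0; -69.9 -40.4 0.4 0 0 0; -69.9 -40.4 25.4 0 0 0; -69.9 -40.4 50.4 0 0 0; -70 -40.4 75.4 0 0 0; -70 -40.4 100.4 0 0 0
```

Call:
move_arm --series "-23 -13 0 0 0 0; -47 -27 0 0 0 0; -70 -40 0 0 0 0; -93 -54 0 0 0 0; -117 -67 0 0 0 0; -140 -81 0 0 0 0; -163 -94 0 0 0 0; -186 -108 0 0 0 0"

```text
time: 48.27
position: [0.4759, -0.0804, 0.2008]
tool_rot: [0.646, 0.763, 0.0, -0.001]
ft_force: [0.3, -0.3, 0.4]
grip_width: 0.0738
grip_force: 0.0
```

Call:
move_arm --series "-23 -13 0 0 0 0; -47 -27 0 0 0 0; -70 -40 0 0 0 0; -70 -40 25 0 0 0; -70 -40 50 0 0 0; -70 -40 75 0 0 0; -70 -40 100 0 0 0; -70 -40 100 0 0 0"

```text
time: 48.93
position: [0.4461, -0.1538, 0.0974]
tool_rot: [0.647, 0.763, -0.0, -0.005]
ft_force: [-1.1, 0.9, 0.2]
grip_width: 0.0738
grip_force: 0.0
```

Run:
```python
from h import *
st()
for n in ('side','scene','wrist'):
  p=robot.camera(n);print(n,tips(p,'jar_a'))
plan([(.4472,-.1572,.061,99.2)])
```

```text
48.93 [ 0.4461 -0.1538  0.0974] yaw 99.4 rz -1.0 F [-1.1  0.9  0.2] w 0.0738 gf 0.0
side [([0.5196, 0.3308, -0.0005], 0.75), ([0.5128, 0.3812, -0.0007], 0.66), ([0.527, 0.2791, 0.0003], 0.59)]
scene [([0.5251, 0.2775, -0.0016], 0.87), ([0.5163, 0.3801, 0.0026], 0.76), ([0.5167, 0.3318, 0.0011], 0.63)]
wrist [([0.4493, -0.1539, 0.0047], 0.64)]
0 -1.2 20.8 0.1 0.1 0.1; 0 -2.4 41.7 0.1 0.1 0.2
```

Call:
move_arm --series "0 0 15 0 0 0; 0 0 30 0 0 0; 0 0 39 0 0 0; 0 0 39 0 0 0; 0 0 39 0 0 0"

```text
time: 49.65
position: [0.4486, -0.1567, 0.0627]
tool_rot: [0.647, 0.762, 0.0, 0.0]
ft_force: [-0.8, 0.0, 0.3]
grip_width: 0.0737
grip_force: 0.0
```

Call:
move_arm --series "0 0 0 0 0 0; 0 0 0 0 0 0; 0 0 0 0 0 0; 0 0 0 0 0 0; 0 0 0 0 0 0; 0 0 -3 0 0 0; 0 0 -6 0 0 0; 0 0 -6 0 0 0" --jaw 0 --newtons 30

```text
time: 50.32
position: [0.4486, -0.1568, 0.0688]
tool_rot: [0.647, 0.762, 0.0, 0.0]
ft_force: [0.1, -0.5, -1.7]
grip_width: 0.0491
grip_force: 30.0
```

Run:
```python
from h import *
st()
z=robot.get_obs()['position'][2]*1000
planr([(-270,25,z,0,6),(-42,0,z,0,10)],'obs')
```

```text
50.32 [ 0.4486 -0.1568  0.0688] yaw 99.4 rz -1.0 F [ 0.1 -0.5 -1.7] w 0.0491 gf 30.0
0.1 20.4 0 0 0 0; 0.3 40.9 0 0 0 0.1; 0.4 61.3 0 0 0 0.1; 0.6 81.8 0 0 0 0.1; 0.7 102.2 0 0 0 0.1; 0.9 122.6 0.1 0 0 0.2; 23.6 125.3 0.1 0 0 0.2; 46.4 127.9 0 0 0 0.2
22.8 2.5 0 0 0 0; 45.6 5.1 0 0 0 0; 68.4 7.6 0 0 0 0; 91.2 10.2 0 0 0 0; 114 12.7 0 0 0 0; 136.8 15.3 0 0 0 0; 159.6 17.8 0 0 0 0; 182.4 20.3 0 0 0 0
```

Call:
move_arm --series "0 20 0 0 0 0; 0 41 0 0 0 0; 0 61 0 0 0 0; 1 82 0 0 0 0; 1 102 0 0 0 0; 1 123 0 0 0 0; 24 125 0 0 0 0; 46 128 0 0 0 0"

```text
time: 50.98
position: [0.5688, -0.0908, 0.0683]
tool_rot: [0.648, 0.762, 0.0, 0.001]
ft_force: [-0.1, 1.4, -1.8]
grip_width: 0.0493
grip_force: 30.0
```

Call:
move_arm --series "23 3 0 0 0 0; 46 5 0 0 0 0; 68 8 0 0 0 0; 91 10 0 0 0 0; 114 13 0 0 0 0; 137 15 0 0 0 0; 160 18 0 0 0 0; 182 20 0 0 0 0"

```text
time: 51.65
position: [0.557, 0.0936, 0.0682]
tool_rot: [0.647, 0.762, -0.0, -0.0]
ft_force: [1.2, 0.1, -1.5]
grip_width: 0.0491
grip_force: 30.0
```

Call:
move_arm --series "0 0 0 0 0 0; 0 0 3 0 0 0; 0 0 5 0 0 0; 0 0 6 0 0 0; 0 0 6 0 0 0"

```text
time: 52.07
position: [0.5574, 0.0916, 0.0627]
tool_rot: [0.648, 0.762, 0.0, -0.0]
ft_force: [-0.5, 2.2, 3.9]
grip_width: 0.0492
grip_force: 30.0
```

Call:
move_arm --series "0 0 0 0 0 0; 0 0 0 0 0 0; 0 0 0 0 0 0; 0 0 0 0 0 0; 0 0 -35 0 0 0; 0 0 -70 0 0 0; -30 0 -70 0 0 0; -55 0 -70 0 0 0" --jaw 0.85

```text
time: 52.73
position: [0.5681, 0.0378, 0.1346]
tool_rot: [0.646, 0.763, 0.001, 0.002]
ft_force: [-0.6, 0.0, 0.6]
grip_width: 0.0738
grip_force: 0.0
```

Call:
move_arm --series "0 0 0 0 0 0; 0 0 0 0 0 0; 0 0 0 0 0 0; 0 0 15 0 0 0; 0 0 35 0 0 0; 0 0 60 0 0 0; 0 0 80 0 0 0; 0 0 88 0 0 0" --jaw 0 --newtons 10

```text
time: 53.4
position: [0.5639, 0.0394, 0.0414]
tool_rot: [0.647, 0.763, -0.002, -0.003]
ft_force: [0.1, 0.6, 0.2]
grip_width: 0.0289
grip_force: 0.0
```

Run:
```python
from h import *
st()
for n in ('side','scene'):
  p=robot.camera(n);print(n,tips(p,'jar_a'))
planr([(-85,0,41,0,1),(62,0,41,0,1)],'obs')
```

```text
53.4 [0.5639 0.0394 0.0414] yaw 99.4 rz -1.0 F [0.1 0.6 0.2] w 0.0289 gf 0.0
side [([0.5145, 0.3831, -0.0012], 0.93), ([0.5205, 0.3326, 0.0028], 0.92), ([0.5531, 0.0911, -0.0028], 0.82), ([0.5284, 0.2778, 0.0029], 0.56)]
scene [([0.516, 0.3789, 0.0035], 0.74), ([0.5262, 0.2807, -0.0015], 0.69), ([0.5168, 0.3321, -0.0005], 0.66), ([0.521, 0.3273, 0.0026], 0.66), ([0.6429, 0.0662, 0.0683], 0.26)]
12.1 0.4 3.6 0 0 0.2; 159.1 1.2 3.6 0 0 0.2
```

Call:
move_arm --series "0 0 0 0 0 0; 0 0 0 0 0 0; 10 0 0 0 0 0; 24 0 0 0 0 0; 38 0 0 0 0 0; 52 0 0 0 0 0; 66 0 0 0 0 0; 80 0 0 0 0 0"

```text
time: 54.27
position: [0.5527, 0.119, 0.0444]
tool_rot: [0.647, 0.763, -0.0, -0.0]
ft_force: [-1.0, -0.7, 0.6]
grip_width: 0.0003
grip_force: 0.5
```

Call:
move_arm --series "14 0 0 0 0 0; 28 0 0 0 0 0; 42 0 0 0 0 0; 54 0 0 0 0 0; 64 0 0 0 0 0; 70 0 0 0 0 0; 74 0 0 0 0 0; 76 0 0 0 0 0"

```text
time: 54.93
position: [0.5407, 0.1926, 0.0442]
tool_rot: [0.647, 0.763, -0.0, -0.0]
ft_force: [0.4, -0.6, 0.2]
grip_width: 0.0006
grip_force: 0.4
```

Call:
move_arm --series "1 0 0 0 0 0; 2 0 0 0 0 0; 3 0 0 0 0 0; 3 0 0 0 0 0"

```text
time: 55.27
position: [0.5405, 0.1947, 0.0443]
tool_rot: [0.647, 0.762, -0.0, -0.0]
ft_force: [-0.1, -0.7, -0.4]
grip_width: -0.0
grip_force: 0.2
```

Call:
move_arm --series "1 0 0 0 0 0; 2 0 0 0 0 0; 3 0 0 0 0 0; 3 0 0 0 0 0"

```text
time: 55.6
position: [0.5404, 0.1963, 0.0443]
tool_rot: [0.647, 0.763, -0.001, 0.001]
ft_force: [0.6, -7.2, -0.6]
grip_width: 0.0008
grip_force: 3.6
```

Call:
move_arm --series "1 0 0 0 0 0; 1 0 0 0 0 0; 1 0 0 0 0 0"

```text
time: 55.85
position: [0.5406, 0.1964, 0.0444]
tool_rot: [0.646, 0.763, -0.001, 0.001]
ft_force: [1.2, -10.8, 0.5]
grip_width: 0.0007
grip_force: 5.0
```

Call:
move_arm --series "-6 0 0 0 0 0; -12 0 0 0 0 0; -12 0 -35 0 0 0; -12 0 -75 0 0 0; -30 0 -105 0 0 0; -60 0 -105 0 0 0; -90 0 -105 0 0 0; -90 0 -105 0 0 0" --jaw 0.5

```text
time: 56.52
position: [0.5562, 0.1061, 0.1504]
tool_rot: [0.648, 0.761, 0.001, 0.002]
ft_force: [-0.4, 0.2, 0.1]
grip_width: 0.0412
grip_force: 0.0
```

Run:
```python
from h import *
st()
for n in ('side','scene'):
  p=robot.camera(n);print(n,tips(p,'jar_a'),tips(p,'gate_pin'),tips(p,'gate_hinge'),tips(p,'bottle_green'),tips(p,'gabbro_dark'))
print(L(-10,-58))
plan([(.648,.0635,.13,99.2,38),(.648,.0635,.0585,99.2,20)])
H=np.array([.6115,.130]); 
a1=np.degrees(np.arctan2(.0635-H[1],.648-H[0]));print(a1)
for a in (188,189,190):print(H+.0755*np.array([np.cos(np.radians(a)),np.sin(np.radians(a))]))
w=[(*(H+.0755*np.array([np.cos(np.radians(a)),np.sin(np.radians(a))])),.0585,99.2) for a in np.linspace(a1+360,189,17)[1:]]
plan(w,start=(.648,.0635,.0585,99.2))
```

```text
56.52 [0.5562 0.1061 0.1504] yaw 99.2 rz -1.0 F [-0.4  0.2  0.1] w 0.0412 gf 0.0
side [([0.5259, 0.2778, 0.0034], 0.88), ([0.5212, 0.3303, -0.0011], 0.86), ([0.5341, 0.2298, -0.0009], 0.84), ([0.5138, 0.381, -0.0022], 0.77)] [([0.6476, 0.0625, 0.0668], 0.68)] [([0.6102, 0.1295, 0.0343], 0.62)] [([0.4564, -0.0242, -0.0004], 0.53), ([0.6136, 0.1281, 0.0359], 0.38)] []
scene [([0.5164, 0.3334, 0.0017], 0.87), ([0.5172, 0.3793, 0.0009], 0.8), ([0.5287, 0.2798, 0.0002], 0.68), ([0.5378, 0.2287, 0.0004], 0.61)] [([0.6459, 0.0674, 0.0686], 0.55)] [([0.6126, 0.1329, 0.0384], 0.98)] [([0.4605, -0.0262, 0.0007], 0.56)] [([0.681, -0.1426, 0.0026], 0.46)]
[0.6103492 0.13388  ]
-20.6 28.2 6.4 0 0 0.1; -41.2 56.5 12.8 0 0 0.1; -61.8 84.7 19.2 0 0 0.2; -61.8 84.7 37.1 0 0 0.2; -61.8 84.7 54.9 0 0 0.2; -61.8 84.7 72.8 0 0 0.2; -61.8 84.7 90.7 0 0 0.2
-61.2388416296923
[0.53673476 0.11949243]
[0.53692953 0.1181892 ]
[0.53714701 0.11688956]
-2.2 -8.8 0 0 0 0; -3.6 -17.7 0 0 0 0; -4 -26.7 0 0 0 0; -3.3 -35.7 0 0 0 0; -1.5 -44.6 0 0 0 0; 1.3 -53.2 0 0 0 0; 5.1 -61.4 0 0 0 0; 9.9 -69 0 0 0 0
5.7 -7 0 0 0 0; 12.1 -13.4 0 0 0 0; 19.3 -18.9 0 0 0 0; 27 -23.5 0 0 0 0; 35.3 -27.1 0 0 0 0; 44 -29.8 0 0 0 0; 52.8 -31.3 0 0 0 0; 61.9 -31.9 0 0 0 0
```

Call:
move_arm --series "-21 28 6 0 0 0; -41 56 13 0 0 0; -62 85 19 0 0 0; -62 85 37 0 0 0; -62 85 55 0 0 0; -62 85 73 0 0 0; -62 85 90 0 0 0; -62 85 90 0 0 0"

```text
time: 57.78
position: [0.6457, 0.063, 0.0556]
tool_rot: [0.647, 0.762, -0.002, -0.003]
ft_force: [-0.2, 0.2, 0.1]
grip_width: 0.0435
grip_force: 0.0
```

Call:
move_arm --series "0 0 0 0 0 0; 0 0 0 0 0 0; 0 0 0 0 0 0; 0 0 0 0 0 0; 0 0 0 0 0 0; 0 0 0 0 0 0" --jaw 0 --newtons 10

```text
time: 58.28
position: [0.6481, 0.0627, 0.0604]
tool_rot: [0.647, 0.763, -0.0, -0.0]
ft_force: [-1.6, -0.8, 3.1]
grip_width: 0.0156
grip_force: 10.0
```

Call:
move_arm --series "-2 -9 0 0 0 0; -4 -18 0 0 0 0; -4 -27 0 0 0 0; -3 -36 0 0 0 0; -1 -45 0 0 0 0; 1 -53 0 0 0 0; 5 -61 0 0 0 0; 10 -69 0 0 0 0"

```text
time: 58.95
position: [0.5778, 0.0616, 0.0595]
tool_rot: [0.647, 0.762, 0.0, 0.0]
ft_force: [2.1, -0.6, 2.2]
grip_width: 0.0154
grip_force: 10.0
```

Call:
move_arm --series "6 -7 0 0 0 0; 12 -13 0 0 0 0; 19 -19 0 0 0 0; 27 -23 0 0 0 0; 35 -27 0 0 0 0; 44 -30 0 0 0 0; 53 -31 0 0 0 0; 60 -32 0 0 0 0"

```text
time: 59.62
position: [0.5387, 0.1151, 0.0594]
tool_rot: [0.646, 0.764, -0.0, 0.002]
ft_force: [6.5, -13.7, 0.6]
grip_width: 0.0158
grip_force: 10.0
```

Call:
move_arm --series "1 0 0 0 0 0; 2 0 0 0 0 0; 3 0 0 0 0 0; 3 0 0 0 0 0"

```text
time: 59.95
position: [0.5385, 0.1163, 0.0594]
tool_rot: [0.646, 0.764, -0.001, 0.003]
ft_force: [5.2, -12.5, -0.1]
grip_width: 0.0156
grip_force: 10.0
```

Call:
move_arm --series "0 0 0 0 0 0; 0 0 0 0 0 0; 0 0 0 0 0 0; 0 0 -35 0 0 0; 0 0 -70 0 0 0; -30 0 -105 0 0 0; -65 0 -140 0 0 0; -100 0 -165 0 0 0" --jaw 0.5

```text
time: 60.62
position: [0.5496, 0.0314, 0.2174]
tool_rot: [0.646, 0.764, -0.001, -0.001]
ft_force: [0.3, -0.1, 0.0]
grip_width: 0.0429
grip_force: 0.0
```

Call:
move_arm --series "-20 0 0 0 0 0; -20 0 0 0 0 0; -20 0 0 0 0 0" --jaw 0

```text
time: 60.87
position: [0.5532, 0.0106, 0.2157]
tool_rot: [0.648, 0.762, -0.0, -0.002]
ft_force: [0.1, -0.7, -0.3]
grip_width: 0.0313
grip_force: 0.0
```

Run:
```python
from h import *
st()
for n in ('side','scene','wrist'):
  p=robot.camera(n);print(n,tips(p,'gate_pin'),tips(p,'gate_hinge'))
cv2.imwrite('pics/w7.png',p['img'][:,:,::-1])
```

```text
60.87 [0.5532 0.0106 0.2157] yaw 99.3 rz -1.0 F [ 0.1 -0.7 -0.3] w 0.0313 gf 0.0
side [([0.5358, 0.117, 0.0671], 0.79)] [([0.6118, 0.1283, 0.0345], 0.91), ([0.5356, 0.1181, 0.0697], 0.72)]
scene [([0.5346, 0.1232, 0.0671], 0.61), ([0.6104, 0.1326, 0.04], 0.17)] [([0.6122, 0.1339, 0.0412], 0.69)]
wrist [([0.5361, 0.1213, 0.069], 0.97)] [([0.6105, 0.1272, 0.0349], 0.62)]
```

View pics/w7.png

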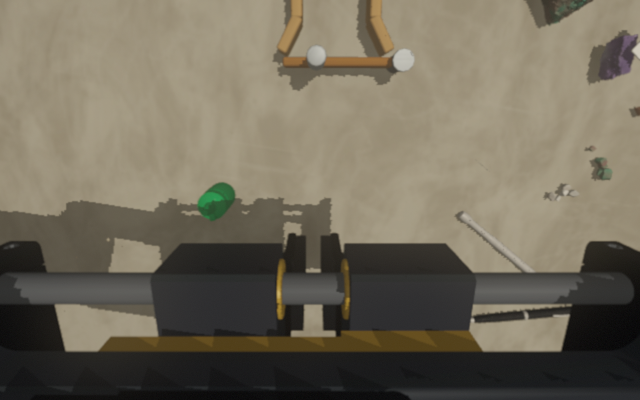

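Run:
```python
from h import *
planr([(-60,17,130,0,4),(-60,17,58,0,4),(-35,17,58,0,4)],'obs')
```

```text
15.6 0 21.4 0 0 0.1; 31.1 0 42.9 0 0 0.1; 46.7 0.1 64.3 0 0 0.2; 62.3 0.1 85.7 0 0 0.2; 62.3 0.1 103.7 0 0 0.2; 62.3 0.1 121.7 0 0 0.2; 62.3 0.1 139.7 0 0 0.2; 62.3 0.1 157.7 0 0 0.2
6.2 0 0 0 0 0; 12.5 0 0 0 0 0; 18.7 0 0 0 0 0; 25 0 0 0 0 0
```

Call:
move_arm --series "15 0 21 0 0 0; 31 0 43 0 0 0; 46 0 64 0 0 0; 60 0 86 0 0 0; 60 0 104 0 0 0; 60 0 122 0 0 0; 60 0 140 0 0 0; 60 0 157 0 0 0"

```text
time: 61.98
position: [0.5448, 0.0701, 0.058]
tool_rot: [0.647, 0.763, -0.0, -0.0]
ft_force: [0.6, -0.4, 0.1]
grip_width: 0.0004
grip_force: 0.0
```

Call:
move_arm --series "6 0 0 0 0 0; 12 0 0 0 0 0; 18 0 0 0 0 0; 24 0 0 0 0 0; 27 0 0 0 0 0; 30 0 0 0 0 0; 30 0 0 0 0 0"

```text
time: 62.57
position: [0.5402, 0.1, 0.0598]
tool_rot: [0.647, 0.763, 0.0, 0.0]
ft_force: [0.0, -0.9, -0.5]
grip_width: 0.0006
grip_force: 0.0
```

Call:
move_arm --series "1 0 0 0 0 0; 2 0 0 0 0 0; 2 0 0 0 0 0"

```text
time: 62.82
position: [0.5397, 0.1012, 0.0592]
tool_rot: [0.647, 0.762, 0.0, 0.0]
ft_force: [-0.0, -0.2, -0.3]
grip_width: 0.0003
grip_force: 0.0
```

Call:
move_arm --series "1 0 0 0 0 0; 2 0 0 0 0 0; 3 0 0 0 0 0; 3 0 0 0 0 0"

```text
time: 63.15
position: [0.5397, 0.1024, 0.0591]
tool_rot: [0.646, 0.763, -0.001, 0.001]
ft_force: [-0.2, -7.9, 0.2]
grip_width: 0.0004
grip_force: 3.4
```

Call:
move_arm --series "1 0 0 0 0 0; 2 0 0 0 0 0; 2 0 0 0 0 0"

```text
time: 63.4
position: [0.5398, 0.1026, 0.0592]
tool_rot: [0.646, 0.763, -0.002, 0.002]
ft_force: [0.9, -13.8, 0.9]
grip_width: 0.0002
grip_force: 6.6
```

Call:
move_arm --series "-6 0 0 0 0 0; -20 0 0 0 0 0; -30 0 -30 0 0 0; -40 0 -70 0 0 0; -60 0 -110 0 0 0; -80 0 -150 0 0 0; -100 0 -170 0 0 0; -100 0 -170 0 0 0"

```text
time: 64.07
position: [0.5599, 0.0038, 0.2353]
tool_rot: [0.648, 0.762, 0.003, 0.007]
ft_force: [1.0, -0.4, 0.8]
grip_width: 0.0006
grip_force: 0.0
```

Call:
move_arm --series "-40 0 0 0 0 0; -80 0 0 0 0 0; -120 0 0 0 0 0; -120 0 0 0 0 0; -120 0 0 0 0 0"

```text
time: 64.48
position: [0.5744, -0.1124, 0.2279]
tool_rot: [0.649, 0.761, 0.0, -0.001]
ft_force: [-1.1, 0.5, 0.3]
grip_width: 0.0001
grip_force: 0.0
```

Run:
```python
from h import *
st()
for n in ('side','scene'):
  p=robot.camera(n);print(n,tips(p,'jar_a'),tips(p,'gate_pin',2),tips(p,'gabbro_dark',2),tips(p,'bottle_green',2))
  if n=='side': cv2.imwrite('pics/end.png',cv2.resize(p['img'][90:390,200:450,::-1],None,fx=2,fy=2))
```

```text
64.48 [ 0.5744 -0.1124  0.2279] yaw 99.1 rz -1.0 F [-1.1  0.5  0.3] w 0.0001 gf 0.0
side [([0.5323, 0.2303, -0.0025], 0.79), ([0.5105, 0.3821, -0.0006], 0.77), ([0.5265, 0.2813, 0.0039], 0.6), ([0.5229, 0.3289, 0.002], 0.55)] [([0.5364, 0.1164, 0.0701], 0.88), ([0.5385, 0.2309, -0.002], 0.59)] [([0.6735, -0.142, -0.0014], 0.54)] [([0.4602, -0.0251, -0.0009], 0.44)]
scene [([0.5179, 0.3313, 0.0031], 0.95), ([0.5311, 0.2779, 0.0006], 0.68), ([0.5169, 0.377, 0.0036], 0.55), ([0.539, 0.2312, -0.0026], 0.53)] [([0.5358, 0.1215, 0.0685], 0.6)] [([0.679, -0.1415, 0.0025], 0.74)] [([0.4625, -0.0277, 0.0001], 0.6)]
```

View pics/end.png

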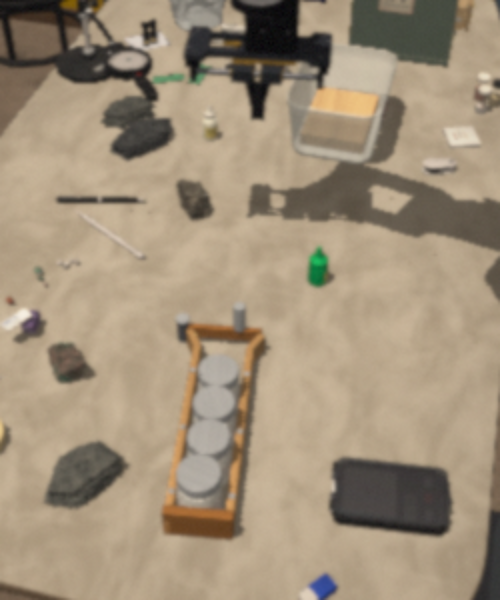

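The picture shows four upright jars in a closed row against the end stop (lids at about (200,475) to (218,370)). The gate is shut, the tub is empty, and the rock and bottle have not moved.

```bash
python3 -c "
from rig import robot
print(robot.hand_in())"
```

```text
the job is handed in; nothing more can be done
None
```

The job is handed in: the tub jar and the three table jars stand upright in one closed row against the end stop, with the gate shut and the rock and bottle not moved; the tub jar tipped over in the lane on its first placing, and I stood it up again there, a few millimetres off the table, before pushing it home.

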